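# Turn over a tray of valve buckets with a second tray

## Robot

A 6-joint arm with a two-finger parallel gripper is mounted at the origin on the work surface. World frame = base frame: x ahead of the robot, y to its left, z up, the work surface at z = 0. Lengths are in m, angles in rad, forces in N, time in s.
With the tool pointing down it reaches from about 0.35 to 0.85 m from the base axis. Payload 8.1 kg.
Tool frame: the origin (TCP) lies on the centre line of the jaws, within the pads' length; the fingertips stand robot.tip_extent ahead of it and the grasp point (between the pads) lies 11 mm behind it (robot.tip_extent is the distance from the TCP to the fingertips, in m); y points along the fingers, z is the direction in which the jaws open and shut, and the axes are right-handed (so a half turn about y gives the same grasp; the last joint's range is limited). The gripper opens to 93 mm and grips with 3 to 60 N. Pads are 15 mm wide; open, the fingers measure 128 mm over their backs; the gripper's body (75 mm by 188 mm) begins 65 mm behind the grasp point.
Start: joints at [-1.24, 0.13, 1.488, -0, 1.523, -0.085], TCP at [0.242, -0.549, 0.227] pointing down, gripper open.
Joint ranges: [-2.96, 2.96], [-0.89, 2.26], [0.02, 2.5], [-1.34, 4.48], [0, 2.73], [-2.66, 2.66]. Speed limits (rad/s): [2.39, 2.39, 2.79, 3.14, 3.14, 3.14].

## Interface

Orientations are given as a rotation vector (axis times angle).
In Python, from plant import monitor, optics, robot gives the robot as it stands.
- The arm moves only by the shell command python3 -m inch 'ROWS' [OPENING] [FORCE]. ROWS is JSON, a list that holds one entry, the list of rows, each a list of 6 numbers: the shift along the tool's x, y, z in mm, then the turn, a rotation vector about the tool's x, y, z in rad. A call has 1 to 8 rows; each row shifts and turns the commanded pose from where the row before left it, along the tool's axes as they then stand; what a row does not reach is not made up. A row lasts 1/8 s, in which the tool goes at most 62.5 mm and 10.7 degrees, less where a joint would pass 70% of its speed; a pose out of reach is approached as far as the arm can. A call is refused whole if a number of a shift passes 62.5 or a number of a turn 0.188, either way. A call with a gripper value outside its range is refused whole. OPENING is the finger opening in mm, from 0 to 93, set as the call begins (- or left out, the last holds). The fingers move at their own pace and stop on an object; FORCE is the grip in N (left out, the last holds). Time passes only in rows, so rows that do not move let the fingers close. It gives the time, the measured TCP pose, the force and the opening at its end, in the units of the state.
- monitor.read_state(): the state, without advancing time (a new reading comes with each control period).
- optics.read_camera(name): name is "side" or "top" or "wrist"; returns a dict with "image" (384x512x3 uint8, blue, green, red), "fx", "fy", "cx", "cy" (pixels), "rvec" (rotation vector, rad) and "tvec" (3), from world to camera coordinates, as OpenCV has them. Camera axes: x right, y down, z forward; pixel columns grow to the right and rows downward; lengths in m; the calibration is good to about 2 mm. A picture is of the moment at which its call begins. There is no depth.
- robot.close_job(): hands the job in, once; it reports no verdict.
The state is a dict: "t": time; "q": joint angles; "dq": joint speeds; "joint_torque": joint torques, N m; "tool_pos": TCP position; "orientation": TCP orientation; "force": force on the tool from outside, world axes, zero at the start; "wrist_torque": the same for the moment, N m; "opening": finger opening in m.
Only numpy, scipy, OpenCV 4.12 (cv2) and the standard library are available. Lean on these libraries where they do the work, as an engineer would, in place of code of your own. Each camera call takes 0.05 s, during which the arm holds its last target.

## Task

Turn the three valve buckets over all at once so that their hollow undersides can be inspected: cap their tray with the spare tray, rims and handles matching, turn the two over together, and set the pair back on the stand where the buckets were. Then lift off the tray that is now on top and put it face down on the other stand, its edge against the lip as the spare one was, leaving the buckets hollow side up in the tray below. Spill no bucket on the way and do not disturb the other things on the bench.

Things in the scene. Friction and masses are not known exactly. Their poses are not given: they have to be found in the camera images.
- loaded_tray_mid (a point): Plain aluminium tray, twin of the other: box 74 x 74 x 20, floor 10 thick, walls 4 thick at the rim (inside 66), four pockets 29 x 29 with dividers 5 high, handle from one side; about 0.14 kg. Point: centre of the box, half-way up (10 from underside and rim). x from handle to box, z out of the open side. Starts on the loaded stand, open side up, the three buckets in three of its pockets.
- spare_tray_mid (a point): Plain aluminium tray, twin of the other: box 74 x 74 x 20, floor 10 thick, walls 4 thick at the rim (inside 66), four pockets 29 x 29 with dividers 5 high, handle from one side; about 0.14 kg. Point: centre of the box, half-way up (10 from underside and rim). x from handle to box, z out of the open side. Starts empty and face down on the spare stand.
- loaded_tray_grip (a point): Handle of the loaded tray: spans x = -92 to -37 from the box centre, 20 high; T section: a bar 30 wide, 8 thick on the underside, then a web 12 wide up to the rim plane. Point: centre of the bar, at x = -64, z = -6 from the box centre; axes as the tray's. Two trays rim to rim also meet along their webs, 40 thick in all, and can be pinched together across both bars.
- spare_tray_grip (a point): Handle of the spare tray: spans x = -92 to -37 from the box centre, 20 high; T section: a bar 30 wide, 8 thick on the underside, then a web 12 wide up to the rim plane. Point: centre of the bar, at x = -64, z = -6 from the box centre; axes as the tray's. Two trays rim to rim also meet along their webs, 40 thick in all, and can be pinched together across both bars.
- loaded_stand_seat (a point): On the loaded stand: middle of the corner where slope and lip meet, 45 along x and 30 up from its origin; axes as the stand's. The slope covers 62 up from here, the lip stands 44 off the slope. A seated tray lies flat on the slope, box edge against the lip, so its handle sticks out beyond the slope, up and backwards, free on all sides.
- spare_stand_seat (a point): On the spare stand: middle of the corner where slope and lip meet, 45 along x and 30 up from its origin; axes as the stand's. The slope covers 62 up from here, the lip stands 44 off the slope. A seated tray lies flat on the slope, box edge against the lip, so its handle sticks out beyond the slope, up and backwards, free on all sides.
- bucket_1_mid (a point): Valve bucket: plain dark steel cup, 24 diameter x 16 high, edges chamfered 2.5, mass about 0.04 kg; the point is its centre, z points out of its closed crown (up out of the tray at the start), the other end is hollow. Free in its pocket, on the pocket floor, it stands 6 above the tray's rim.
- bucket_2_mid (a point): Valve bucket: plain dark steel cup, 24 diameter x 16 high, edges chamfered 2.5, mass about 0.04 kg; the point is its centre, z points out of its closed crown (up out of the tray at the start), the other end is hollow. Free in its pocket, on the pocket floor, it stands 6 above the tray's rim.
- bucket_3_mid (a point): Valve bucket: plain dark steel cup, 24 diameter x 16 high, edges chamfered 2.5, mass about 0.04 kg; the point is its centre, z points out of its closed crown (up out of the tray at the start), the other end is hollow. Free in its pocket, on the pocket floor, it stands 6 above the tray's rim.
- loaded_stand: Fixed dark steel stand, foot 120 x 80. Origin: centre of the foot, on the bench; x is the horizontal way its seat descends (forward and to the left), z up. Seat: 50 degree slope 80 wide, ending below in a lip square to it. The loaded tray starts here; the buckets must end here.
- spare_stand: Fixed dark steel stand, foot 120 x 80. Origin: centre of the foot, on the bench; x is the horizontal way its seat descends (forward and to the left), z up. Seat: 50 degree slope 80 wide, ending below in a lip square to it. The spare tray starts here, the emptied tray must end here. Left or right of the other.
- screwdriver: Bystander: screwdriver with a red handle, lying on the bench, loose. Leave alone.
- wrench: Bystander: steel spanner, lying on the bench, loose. Leave alone.
- oil_can: Bystander: low grey can with a black cap, 56 diameter x 60 high, standing, loose. Leave alone.
- bolt_jar: Bystander: small glass jar with a dark lid, 60 diameter x 50 high, standing, loose. Leave alone.
- bearing: Bystander: steel bearing ring, 60 outside diameter x 16 high, lying flat, loose. Leave alone.
- locking_pliers: Bystander: locking pliers, about 150 long, lying on the bench, loose. Leave alone.
Mind the look-alikes: they are no part of the job. What is shaped like the part that bears spare_tray_mid but brown or green is not meant.

How it is judged:
By the outcome, as a careful person would: the job done as asked, in the order asked, and still so for the second after the job is handed in, with the robot touching nothing.
It also fails if it takes over 72 s, if anything falls off the work surface, if the arm or the gripper's body presses on something with over 40 N, if the wrist force passes 120 N, or if a joint passes its speed limit or range.

## Working session

There is one attempt and no reset: what is moved stays moved. The work goes in short steps, Python scripts to look and compute and a shell command to move; the robot and the scene stay as the last step left them, time stands still between calls to the robot, and variables do not carry over. Pictures are saved under pics/ and viewed, and the job is handed in when it is done.

I'll start by looking at the workspace and the camera views.

```bash
ls; mkdir -p pics; python3 - <<'E'
from plant import monitor, optics, robot
import cv2
print(robot.tip_extent)
s=monitor.read_state(); print({k:(s[k] if not hasattr(s[k],'round') else s[k]) for k in s})
for n in ("side","top","wrist"):
    c=optics.read_camera(n); cv2.imwrite(f"pics/a_{n}.png",c["image"]); print(n,c["fx"],c["cx"],c["cy"],c["rvec"],c["tvec"])
E
```

```text
pics
0.008
{'t': 0.0, 'q': array([-1.24042115e+00,  1.31128394e-01,  1.48928351e+00, -7.48410094e-07,
        1.52300445e+00, -8.54286582e-02]), 'dq': array([ 1.77815230e-03,  1.28958333e-03,  1.51385638e-03, -1.66005439e-05,
        1.25748208e-03,  1.77346049e-04]), 'joint_torque': array([-5.46946903e-04, -5.59851873e+01, -4.91753948e+01,  7.65975472e-02,
        3.53364414e-02, -1.20861901e-04]), 'tool_pos': array([ 0.24217789, -0.54834305,  0.22560469]), 'orientation': array([-0.42051174,  1.99418244, -1.99049704]), 'force': array([ 0.61216627, -0.54654389, -0.45224396]), 'wrist_torque': array([-0.04246867,  0.03068161,  0.00622727]), 'opening': 0.09271439861835315}
side 478.5970478833951 249.34390863459586 186.95463710871672 [ 0.41596392 -2.67051439  1.30973173] [0.45891258 0.16994018 1.43227054]
top 347.60739938893505 257.78454603081815 192.7805177227156 [ 2.15495857 -2.14180448  0.1103435 ] [0.00234867 0.50779352 1.02122978]
wrist 306.8819950385126 252.04019714713505 192.9538928192974 [-2.44375325  1.59075129  0.21079281] [-0.59852727 -0.03058812  0.38985964]
```

View pics/a_side.png

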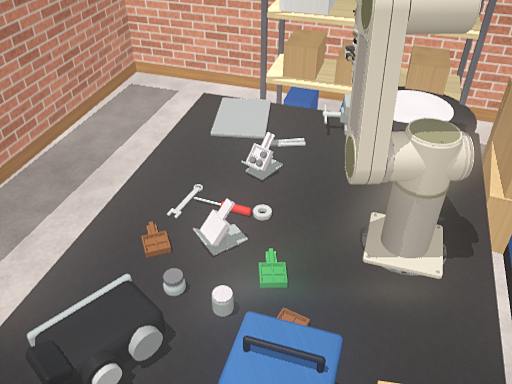

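View pics/a_top.png

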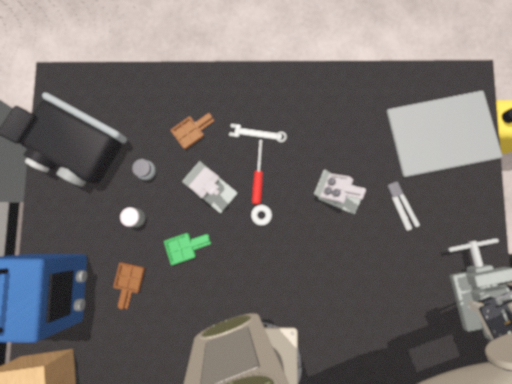

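View pics/a_wrist.png

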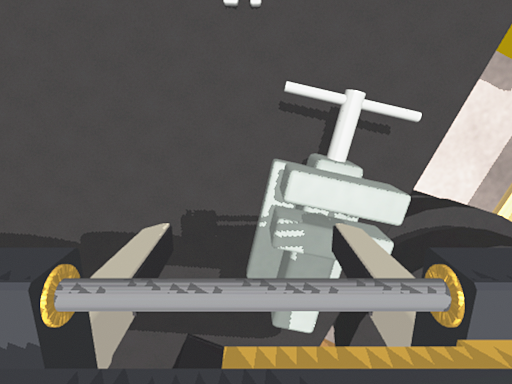

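```bash
cat > h.py <<'E'
import numpy as np, cv2
from scipy.spatial.transform import Rotation as R
def K(c): return np.array([[c["fx"],0,c["cx"]],[0,c["fy"],c["cy"]],[0,0,1.]])
def onplane(c,u,v,z):
    Rm=cv2.Rodrigues(np.array(c["rvec"]))[0]; t=np.array(c["tvec"])
    o=-Rm.T@t; d=Rm.T@np.linalg.inv(K(c))@np.array([u,v,1.]); s=(z-o[2])/d[2]; return o+s*d
def proj(c,P): return cv2.projectPoints(np.array(P,float).reshape(-1,1,3),np.array(c["rvec"]),np.array(c["tvec"]),K(c),None)[0].reshape(-1,2)
E
python3 - <<'E'
from plant import optics
import cv2,numpy as np,pickle
from h import *
cs={n:optics.read_camera(n) for n in("side","top")}
pickle.dump(cs,open("cs.pkl","wb"))
s=cs["side"]["image"];t=cs["top"]["image"]
f=lambda im,x0,y0,x1,y1,k:cv2.resize(im[y0:y1,x0:x1],None,fx=k,fy=k,interpolation=cv2.INTER_CUBIC)
cv2.imwrite("pics/b1.png",f(t,170,100,300,230,5)); cv2.imwrite("pics/b2.png",f(t,300,140,430,240,6))
cv2.imwrite("pics/b3.png",f(s,180,120,310,270,4))
for n,u,v,z in [("top",210,187,.06),("top",340,190,.06),("side",220,235,0),("side",263,165,0)]: print(n,onplane(cs[n],u,v,z))
for n in cs:
  Rm=cv2.Rodrigues(np.array(cs[n]["rvec"]))[0]; print(n,-Rm.T@cs[n]["tvec"])
E
```

```text
top [0.52076688 0.14640457 0.06      ]
top [ 0.51362165 -0.23631748  0.06      ]
side [0.53445256 0.1301627  0.        ]
side [ 0.51461214 -0.26633951  0.        ]
side [0.12075989 1.11907834 1.01190911]
top [ 0.37876902 -0.01630576  1.0756571 ]
```

View pics/b1.png

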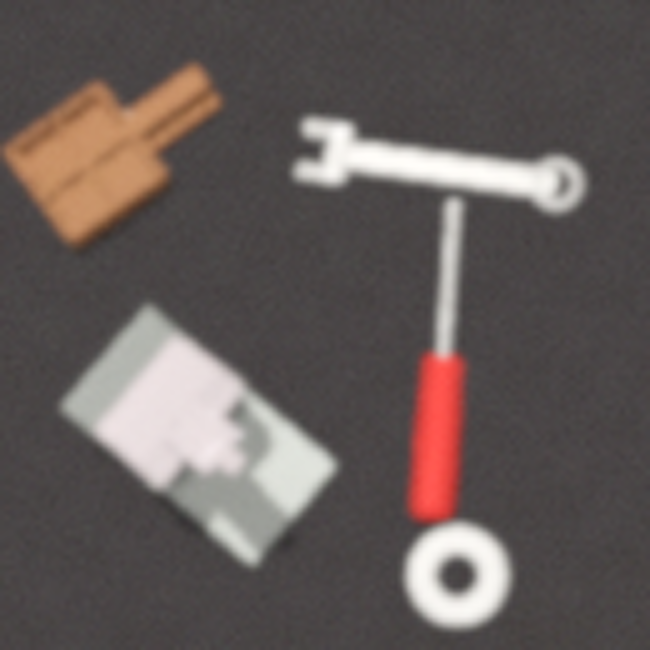

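View pics/b2.png

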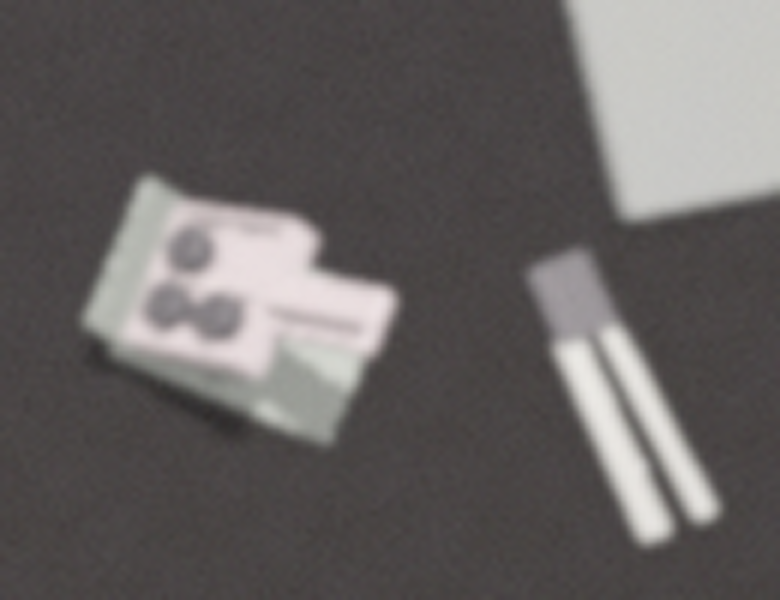

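View pics/b3.png

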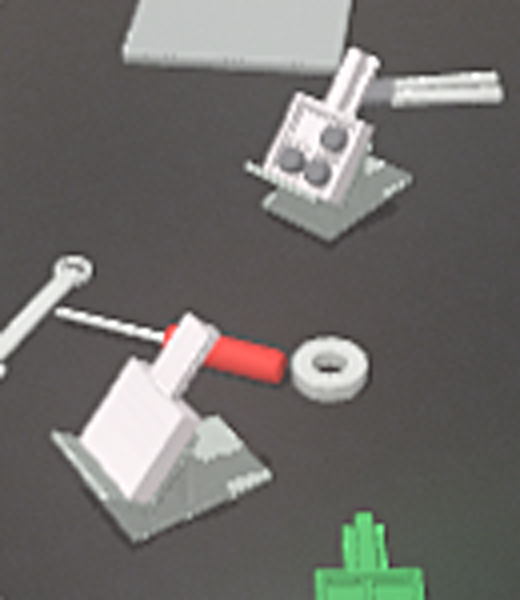

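```bash
cat > grid.py <<'E'
import cv2
def crop(im,x0,y0,x1,y1,k,fn,step=5):
    o=cv2.resize(im[y0:y1,x0:x1],None,fx=k,fy=k,interpolation=cv2.INTER_CUBIC)
    for u in range((x0//step+1)*step,x1,step):
        x=int((u-x0+.5)*k); cv2.line(o,(x,0),(x,6 if u%10 else 14),(0,255,255),1)
        if u%10==0: cv2.putText(o,str(u),(x-12,28),0,.4,(0,255,255),1)
    for v in range((y0//step+1)*step,y1,step):
        y=int((v-y0+.5)*k); cv2.line(o,(0,y),(6 if v%10 else 14,y),(0,255,255),1)
        if v%10==0: cv2.putText(o,str(v),(16,y+4),0,.4,(0,255,255),1)
    cv2.imwrite(fn,o)
E
python3 - <<'E'
import pickle
from grid import crop
cs=pickle.load(open("cs.pkl","rb"));s=cs["side"]["image"];t=cs["top"]["image"]
crop(t,178,155,243,218,9,"pics/c1.png");crop(t,308,165,372,220,10,"pics/c2.png")
crop(s,188,192,252,260,8.5,"pics/c3.png");crop(s,236,126,290,186,9.5,"pics/c4.png")
E
```

```text
(no output)
```

View pics/c1.png

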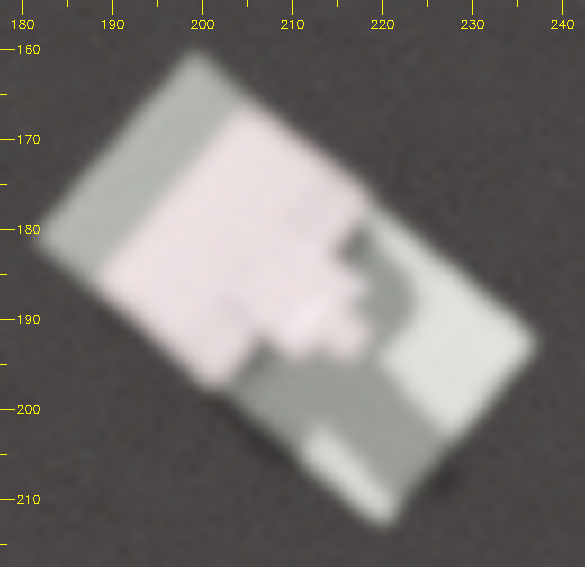

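View pics/c2.png

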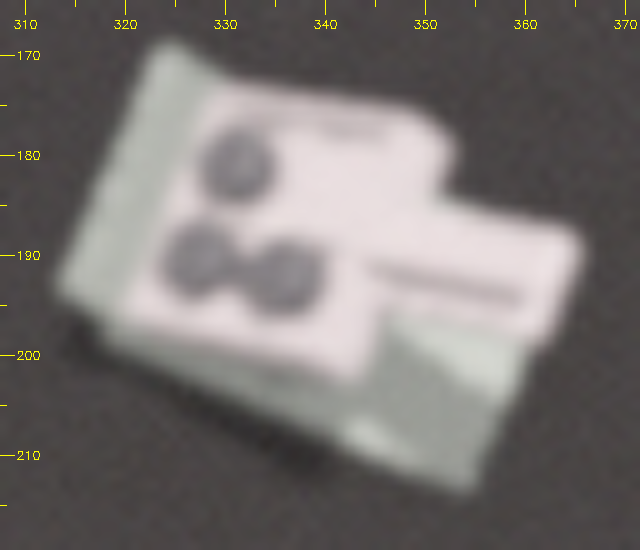

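View pics/c3.png

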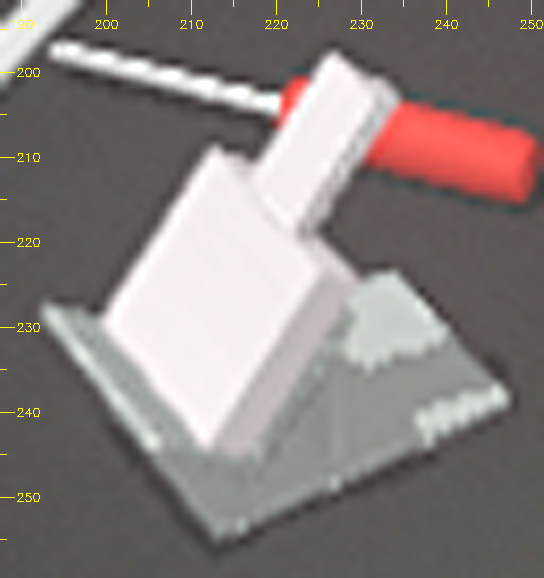

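View pics/c4.png

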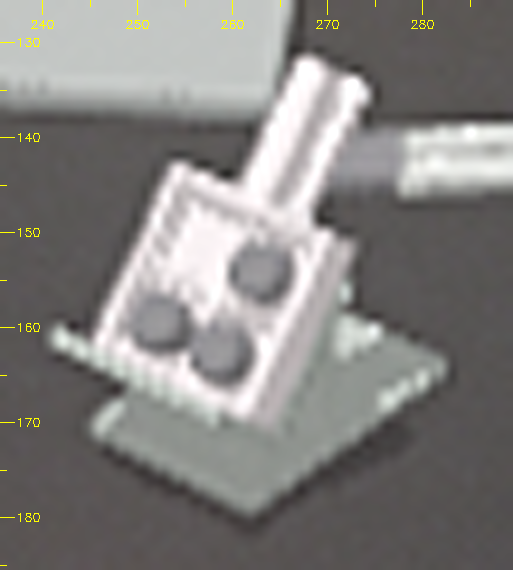

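```bash
cat > fit.py <<'E'
import pickle,numpy as np
from h import *
from scipy.optimize import least_squares
cs=pickle.load(open("cs.pkl","rb"))
c5,s5=np.cos(np.radians(50)),np.sin(np.radians(50))
def seatpt(up,y,n): # stand coords mm
    return np.array([45-up*c5+n*s5, y, 30+up*s5+n*c5])
def world(p,S): # p: x,y,yaw ; S Nx3 mm
    S=np.atleast_2d(S)/1000.; c,s=np.cos(p[2]),np.sin(p[2])
    return np.c_[p[0]+c*S[:,0]-s*S[:,1], p[1]+s*S[:,0]+c*S[:,1], S[:,2]]
F=lambda x,y,z=0:("f",x,y,z); T=lambda up,y,n:("t",up,y,n)
obs={"loaded":[("side",F(-60,40),(282.5,163.5)),("side",F(60,40),(262,180.5)),("side",F(60,-40),(245.5,171)),
 ("side",T(74,-37,20),(254,143)),("side",T(74,37,20),(271,151)),("side",T(0,-37,20),(245.5,161.5)),("side",T(0,37,20),(262.5,169.5)),
 ("side",T(129,-15,8),(268,131)),("side",T(129,15,8),(274,135.5)),
 ("top",F(-60,40),(355,213.5)),("top",T(0,-37,20),(329,172)),("top",T(0,37,20),(320.7,196)),("top",T(74,-37,20),(352,177)),("top",T(74,37,20),(344,202)),
 ("top",T(129,-15,8),(365.5,187.5)),("top",T(129,15,8),(361.5,199)),
 ("side",T(55,18.5,26),(263,154)),("side",T(16,18.5,26),(258.5,163)),("side",T(16,-18.5,26),(252.5,159.5)),
 ("top",T(55,18.5,26),(335.8,192.3)),("top",T(16,18.5,26),(327.5,190.5)),("top",T(16,-18.5,26),(331.3,181))],
"spare":[("side",F(-60,40),(247.5,239)),("side",F(60,40),(213.5,255)),
 ("side",T(74,-37,20),(213,208.5)),("side",T(74,37,20),(225.5,223)),("side",T(0,-37,20),(200,229)),("side",T(0,37,20),(212,244.5)),
 ("side",T(129,-15,20),(227,197.5)),("side",T(129,15,20),(233,202)),
 ("top",F(-60,40),(220.5,213)),("top",F(-60,-40),(237,192.5)),("top",T(0,-37,20),(204.5,166.5)),("top",T(0,37,20),(189,185.5)),("top",T(74,37,20),(201.5,198))]}
def model(p,ob):
    out=[]
    for cam,q,uv in ob:
        S=np.array(q[1:],float) if q[0]=="f" else seatpt(q[1],q[2]+p[3]*1000,q[3])
        out.append(proj(cs[cam],world(p,S))[0]-np.array(uv)-np.array(0))
    return np.array(out)
if __name__=="__main__":
    res={}
    for k,p0 in (("loaded",[.51,-.25,1.0,0]),("spare",[.52,.14,.87,0])):
        r=least_squares(lambda p:model(p,obs[k]).ravel(),p0,loss="soft_l1"); res[k]=r.x
        print(k,r.x[:2].round(4),np.degrees(r.x[2]).round(2),"lat",r.x[3].round(4)); 
        for o,e in zip(obs[k],model(r.x,obs[k])): print(o[0],o[1],e.round(1))
    pickle.dump(res,open("fit.pkl","wb"))
E
python3 fit.py
```

```text
loaded [ 0.5072 -0.2537] 67.89 lat 0.0008
side ('f', -60, 40, 0) [0.1 0.5]
side ('f', 60, 40, 0) [ 0.3 -1.5]
side ('f', 60, -40, 0) [-0.5 -0.4]
side ('t', 74, -37, 20) [ 0.2 -0.8]
side ('t', 74, 37, 20) [-0.3 -1.5]
side ('t', 0, -37, 20) [ 0.1 -0.3]
side ('t', 0, 37, 20) [-0.6 -0.5]
side ('t', 129, -15, 8) [-0.9 -0.2]
side ('t', 129, 15, 8) [-0.2 -1.8]
top ('f', -60, 40, 0) [0.2 0.4]
top ('t', 0, -37, 20) [1.1 2.3]
top ('t', 0, 37, 20) [0.4 0.9]
top ('t', 74, -37, 20) [-2.4  0. ]
top ('t', 74, 37, 20) [-3.8 -0.9]
top ('t', 129, -15, 8) [-0.3  1. ]
top ('t', 129, 15, 8) [-0.2 -0.4]
side ('t', 55, 18.5, 26) [ 0.4 -1.7]
side ('t', 16, 18.5, 26) [ 0.3 -0.5]
side ('t', 16, -18.5, 26) [-1.8 -0.8]
top ('t', 55, 18.5, 26) [0.4 1. ]
top ('t', 16, 18.5, 26) [-1.4  0.8]
top ('t', 16, -18.5, 26) [-0.7 -1.2]
spare [0.5167 0.1421] 51.22 lat 0.0004
side ('f', -60, 40, 0) [ 0.4 -0.1]
side ('f', 60, 40, 0) [ 0.1 -0.3]
side ('t', 74, -37, 20) [-0.2  0.3]
side ('t', 74, 37, 20) [ 0.3 -0.2]
side ('t', 0, -37, 20) [-0.2  0. ]
side ('t', 0, 37, 20) [ 0.3 -0.8]
side ('t', 129, -15, 20) [-0.5 -0.1]
side ('t', 129, 15, 20) [-1.   0.9]
top ('f', -60, 40, 0) [ 0.3 -0. ]
top ('f', -60, -40, 0) [0.2 0.6]
top ('t', 0, -37, 20) [0.4 0.9]
top ('t', 0, 37, 20) [0.  0.7]
top ('t', 74, 37, 20) [-4.1 -4.2]
```

```bash
cat > st.py <<'E'
from plant import monitor
import json,numpy as np
from scipy.spatial.transform import Rotation as R
s=monitor.read_state()
M=R.from_rotvec(s["orientation"]).as_matrix()
print("t",round(s["t"],2),"p",s["tool_pos"].round(4),"F",s["force"].round(1),"op",round(s["opening"]*1000,1),"q",s["q"].round(3))
print("x,y,z axes",M[:,0].round(3),M[:,1].round(3),M[:,2].round(3))
with open("log.jsonl","a") as f: f.write(json.dumps({k:np.array(s[k]).tolist() for k in s})+"\n")
E
python3 st.py; python3 - <<'E'
import pickle,numpy as np
from fit import *
r=pickle.load(open("fit.pkl","rb"))
for k,n in (("loaded",4),("spare",16)):
    p=r[k]; print(k,"grip",world(p,seatpt(101,p[3]*1000,n)).round(4), "x",[round(v,3) for v in (c5*np.cos(p[2]),c5*np.sin(p[2]),-s5)],"n",[round(v,3) for v in (s5*np.cos(p[2]),s5*np.sin(p[2]),c5)])
E
```

```text
t 0.25 p [ 0.2423 -0.5486  0.2262] F [ 0.   0.6 -0.6] op 93.0 q [-1.24   0.131  1.489 -0.     1.523 -0.085]
x,y,z axes [-0.915 -0.404 -0.   ] [-0.     0.001 -1.   ] [ 0.404 -0.915 -0.001]
loaded grip [[ 0.5001 -0.269   0.1099]] x [np.float64(0.242), np.float64(0.596), np.float64(-0.766)] n [np.float64(0.288), np.float64(0.71), np.float64(0.643)]
spare grip [[0.5116 0.1364 0.1177]] x [np.float64(0.403), np.float64(0.501), np.float64(-0.766)] n [np.float64(0.48), np.float64(0.597), np.float64(0.643)]
```

```bash
cat > tool.py <<'E'
import numpy as np, json
from scipy.spatial.transform import Rotation as R
def pose(s): return np.array(s["tool_pos"]),R.from_rotvec(s["orientation"]).as_matrix()
E
python3 - <<'E'
from plant import monitor,optics
from tool import *; from h import *
s=monitor.read_state();p,M=pose(s);c=optics.read_camera("wrist")
Rm=cv2.Rodrigues(np.array(c["rvec"]))[0];o=-Rm.T@c["tvec"]
print("cam in tool mm",(M.T@(o-p)*1000).round(1)); print("cam axes (cols x,y,z) in tool\n",(M.T@Rm.T).round(3))
E
```

```text
cam in tool mm [ -71.6 -158.    -0.8]
cam axes (cols x,y,z) in tool
 [[-0.001  0.966  0.259]
 [-0.    -0.259  0.966]
 [ 1.     0.001  0.   ]]
```

```bash
python3 -m inch '[[[-57,-14,-16,0,0,0],[-57,-14,-16,0,0,0],[-57,-14,-16,0,0,0]]]' 93; python3 st.py; python3 -m inch '[[[-57,-14,-16,0,0,0],[-57,-14,-16,0,0,0],[0,0,0,0,-0.187,0],[0,0,0,0,-0.187,0],[0,0,0,0,-0.187,0],[0,0,0,0,-0.187,0]]]'; python3 st.py
```

```text
t: 0.68
tool_pos: [0.3804, -0.4348, 0.269]
orientation: [-0.419, 1.993, -1.993]
force: [-0.0, 0.2, -0.3]
opening: 0.0931
t 0.68 p [ 0.3804 -0.4348  0.269 ] F [-0.   0.2 -0.3] op 93.1 q [-0.941  0.056  1.491  0.     1.595  0.215]
x,y,z axes [-0.915 -0.403 -0.   ] [ 0. -0. -1.] [ 0.403 -0.915  0.   ]
t: 1.42
tool_pos: [0.4708, -0.3604, 0.2966]
orientation: [-0.992, 1.498, -1.498]
force: [1.0, -0.4, 0.2]
opening: 0.0926
t 1.43 p [ 0.4708 -0.3604  0.2966] F [ 1.  -0.4  0.2] op 92.6 q [-0.74   0.093  1.402 -0.     1.647 -0.339]
x,y,z axes [-0.39  -0.921 -0.   ] [-0.  0. -1.] [ 0.921 -0.39  -0.   ]
```

```bash
python3 -m inch '[[[0,0,0,0,0,0.17],[0,0,0,0,0,0.17],[0,0,0,0,0,0.17],[0,0,0,0,0,0.187]]]'; python3 st.py; python3 - <<'E'
from plant import optics
import cv2; c=optics.read_camera("wrist"); cv2.imwrite("pics/d1.png",c["image"])
E
```

```text
t: 1.92
tool_pos: [0.471, -0.3612, 0.2981]
orientation: [-0.38, 1.614, -0.991]
force: [0.9, 0.6, -0.3]
opening: 0.093
t 1.93 p [ 0.471  -0.3612  0.2981] F [ 0.9  0.6 -0.3] op 93.0 q [-1.07   0.383  1.221  0.581  1.949 -0.559]
x,y,z axes [-0.301 -0.702 -0.645] [ 0.257  0.592 -0.764] [ 0.918 -0.396  0.003]
```

View pics/d1.png

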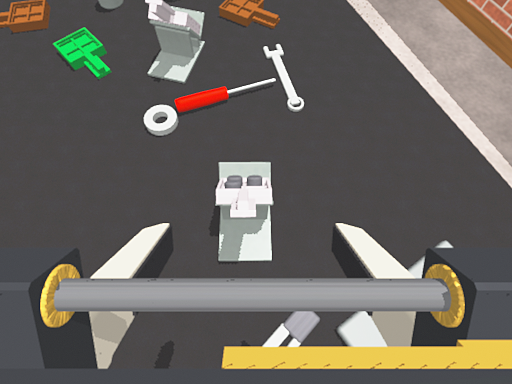

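```bash
cat > fk.py <<'E'
import numpy as np, json
from scipy.spatial.transform import Rotation as R
from scipy.optimize import least_squares
def Rz(a): return R.from_euler("z",a).as_matrix()
def Ry(a): return R.from_euler("y",a).as_matrix()
def fk(q,P,sg=(1,1)):
    a1,w,h,L1,e,L2,d=P
    A=Rz(q[0]); B=A@Ry(q[1]); C=B@Ry(q[2]); D=C@Rz(sg[0]*q[3]); E=D@Ry(q[4]); F=E@Rz(sg[1]*q[5])
    p=A@[a1,w,h]+B@[0,0,L1]+C@[e,0,L2]+F@[0,0,d]
    return p,F
LOG=[json.loads(l) for l in open("log.jsonl")]
def fitall():
    best=None
    for sg in ((1,1),(1,-1),(-1,1),(-1,-1)):
        # tool offset rotation: tool y = F z
        Rs=[fk(np.array(s["q"]),np.zeros(7),sg)[1].T@R.from_rotvec(s["orientation"]).as_matrix() for s in LOG]
        dev=max(np.abs(r-Rs[0]).max() for r in Rs)
        f=lambda P:np.concatenate([(fk(np.array(s["q"]),P,sg)[0]-s["tool_pos"])*1000 for s in LOG]+[np.array(P)*0.01])
        r=least_squares(f,[0.1,0,.4,.4,0,.4,.2])
        if best is None or dev<best[0]: best=(dev,sg,r.x,R.from_matrix(Rs).mean().as_matrix(),np.abs(r.fun).max())
    return best
if __name__=="__main__":
    b=fitall(); print(b[0],b[1],b[2].round(4),"maxerr mm",b[4]); print(b[3].round(3))
E
python3 fk.py
```

```text
5.993982059371703e-16 (1, 1) [0.     0.0512 0.3181 0.3691 0.0616 0.5534 0.3695] maxerr mm 0.005533999943183665
[[-0. -0. -1.]
 [-1.  0.  0.]
 [ 0.  1. -0.]]
```

```bash
cat > ik.py <<'E'
from fk import *
b=fitall(); SG,P,TO=b[1],b[2],b[3]
LO=np.array([-2.96,-.89,.02,-1.34,0,-2.66]);HI=np.array([2.96,2.26,2.5,4.48,2.73,2.66])
def ik(p,M,q0):
    def f(q):
        pp,F=fk(q,P,SG); return np.r_[(pp-p)*10,R.from_matrix((F@TO).T@M).as_rotvec()]
    r=least_squares(f,np.clip(q0,LO+1e-3,HI-1e-3),bounds=(LO,HI)); return r.x,np.abs(r.fun).max()
E
cat > plan.py <<'E'
import pickle
from ik import *; from fit import *
r=pickle.load(open("fit.pkl","rb"))
def frame(k):
    p=r[k]; d=np.array([c5*np.cos(p[2]),c5*np.sin(p[2]),-s5]); n=np.array([s5*np.cos(p[2]),s5*np.sin(p[2]),c5]); y=np.array([-np.sin(p[2]),np.cos(p[2]),0]); return d,y,n
def at(k,up,lat,n): return world(r[k],seatpt(up,lat+r[k][3]*1000,n))[0]
if __name__=="__main__":
    q0=np.array(LOG[-1]["q"])
    def show(name,k,up,n,zt,pre=0,lift=0,q0=q0):
        d,y,nn=frame(k); z={"lat":-y,"n+":nn,"n-":-nn}[zt]; M=np.c_[np.cross(d,z),d,z]
        p=at(k,up+pre-11,0,n+lift); q,e=ik(p,M,q0); print(name,p.round(3),"q",q.round(2),"err",round(e,4), "margin",np.minimum(q-LO,HI-q).min().round(2)); return q
    a=show("loaded lat","loaded",101,4,"lat"); show("loaded cap lat","loaded",101,36,"lat",q0=a); show("cap+60","loaded",101,36,"lat",lift=60,q0=a)
    s=show("spare lat","spare",101,16,"lat",q0=a); show("spare lat+80","spare",101,16,"lat",lift=80,q0=a); show("spare pre","spare",101,16,"lat",pre=100,q0=a)
    for z in("n+","n-"):
        b1=show("pair "+z,"loaded",101,20,z,q0=a);show("pair pre"+z,"loaded",101,20,z,pre=100,q0=a); show("pair up"+z,"loaded",101,20,z,lift=150,q0=a)
E
python3 plan.py
```

```text
loaded lat [ 0.503 -0.262  0.102] q [-0.94  0.41  1.56  0.58  1.59 -0.67] err 0.0 margin 0.94
loaded cap lat [ 0.512 -0.24   0.122] q [-0.91  0.36  1.59  0.59  1.59 -0.63] err 0.0 margin 0.91
cap+60 [ 0.529 -0.197  0.161] q [-0.84  0.27  1.62  0.62  1.6  -0.55] err 0.0 margin 0.88
spare lat [0.516 0.142 0.109] q [-0.26 -0.32  2.3   0.77  0.99  0.04] err 0.0 margin 0.2
spare lat+80 [0.554 0.19  0.161] q [-0.12 -0.29  2.17  0.72  0.98  0.23] err 0.0 margin 0.33
spare pre [0.476 0.092 0.186] q [-0.43 -0.56  2.32  0.71  1.27  0.07] err 0.0 margin 0.18
pair n+ [ 0.507 -0.251  0.112] q [-0.93  0.38  1.57  0.58  1.59 -2.22] err 0.0 margin 0.44
pair pren+ [ 0.483 -0.311  0.188] q [-1.01  0.38  1.43  0.56  1.76 -2.21] err 0.0 margin 0.45
pair upn+ [ 0.551 -0.145  0.208] q [-0.76  0.17  1.64  0.64  1.62 -2.01] err 0.0 margin 0.65
pair n- [ 0.507 -0.251  0.112] q [-0.93  0.38  1.57  0.58  1.59  0.92] err 0.0 margin 0.93
pair pren- [ 0.483 -0.311  0.188] q [-1.01  0.38  1.43  0.56  1.76  0.93] err 0.0 margin 0.97
pair upn- [ 0.551 -0.145  0.208] q [-0.76  0.17  1.64  0.64  1.62  1.14] err 0.0 margin 0.86
```

```bash
cat > ov.py <<'E'
import sys,pickle
from plant import optics
from fit import *; from grid import crop
def overlay(fn,box,k,draw):
    c=optics.read_camera("wrist"); im=c["image"].copy(); pickle.dump(c,open("w.pkl","wb"))
    x0,y0,x1,y1=box
    o=cv2.resize(im[y0:y1,x0:x1],None,fx=k,fy=k,interpolation=cv2.INTER_CUBIC)
    for P,col in draw:
        for u,v in proj(c,P): cv2.drawMarker(o,(int((u-x0+.5)*k),int((v-y0+.5)*k)),col,cv2.MARKER_CROSS,9,1)
        print(proj(c,P).round(1).tolist())
    cv2.imwrite(fn,o)
E
python3 - <<'E'
from ov import *
r=pickle.load(open("fit.pkl","rb"));p=r["loaded"];l=p[3]*1000
pts=lambda L:np.array([world(p,seatpt(*a))[0] for a in L])
overlay("pics/d2.png",(200,150,290,270),5,[(pts([(129,-15+l,0),(129,15+l,0),(129,15+l,8),(129,-15+l,8)]),(0,0,255)),(pts([(74,-37+l,20),(74,37+l,20),(0,37+l,20),(0,-37+l,20)]),(0,255,0)),(world(p,[[-60,40,0],[-60,-40,0]]),(255,0,0))])
E
```

```text
[[259.6, 220.1], [233.5, 220.7], [233.2, 214.1], [259.5, 213.4]]
[[274.7, 191.3], [218.0, 192.7], [222.6, 181.1], [270.7, 179.9]]
[[222.3, 265.8], [275.9, 264.4]]
```

View pics/d2.png

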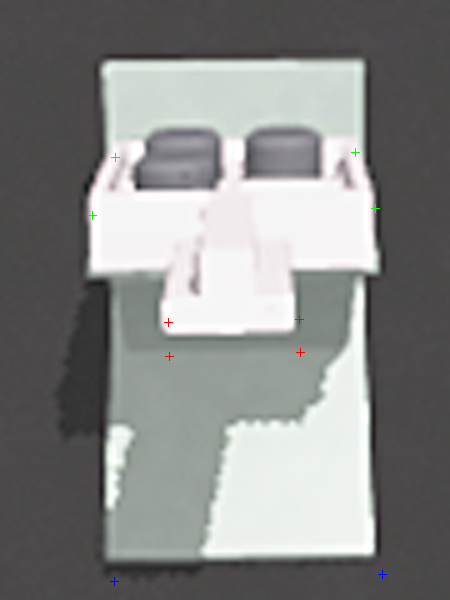

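```bash
python3 - <<'E'
from fit import *
cs["w"]=pickle.load(open("w.pkl","rb"))
ob=[("w",T(129,15,0),(232.5,216.1)),("w",T(129,-15,0),(258.9,216.1)),("w",T(74,37,0),(217.1,204.1)),("w",T(74,-37,0),(275.1,203.7)),("w",T(74,37,20),(217.5,188.5)),("w",T(74,-37,20),(274.5,188.1)),("w",F(-60,40),(220.3,260.9)),("w",F(-60,-40),(274.7,260.5))]
p0=pickle.load(open("fit.pkl","rb"))["loaded"]
for nm,o in (("wrist only",ob),("all",ob*2+obs["loaded"])):
    r=least_squares(lambda p:model(p,o).ravel(),p0,loss="soft_l1"); print(nm,r.x[:2].round(4),np.degrees(r.x[2]).round(2),(r.x[3]*1000).round(1)); print(model(r.x,ob).round(1).tolist())
    for c in ("side","top"):
        print(c,np.median(model(r.x,[q for q in obs["loaded"] if q[0]==c]),axis=0).round(2))
E
```

```text
wrist only [ 0.5078 -0.2482] 66.99 -0.1
[[0.1, 0.1], [-0.4, -0.1], [1.4, -0.8], [-0.9, -0.9], [0.4, 0.2], [-0.2, -0.0], [0.5, 1.0], [-0.5, 0.8]]
side [-0.89 -0.05]
top [-2.21 -0.03]
all [ 0.5072 -0.2487] 67.41 -0.3
[[0.1, 0.8], [-0.3, 0.3], [1.2, -0.1], [-1.0, -0.7], [0.2, 0.8], [-0.4, 0.3], [0.6, 1.6], [-0.5, 1.1]]
side [-0.71 -0.08]
top [-2.    0.28]
```

```bash
cat > go.py <<'E'
# usage: go.py stand up lat n ztype [dup dlat dn]  -> delta in tool axes
import sys
from plan import *
from plant import monitor
def target(k,up,lat,n,zt):
    d,y,nn=frame(k); z={"lat":-y,"n+":nn,"n-":-nn}[zt]; return at(k,up-11,lat,n),np.c_[np.cross(d,z),d,z]
def delta(p,M):
    s=monitor.read_state(); p0=s["tool_pos"]; M0=R.from_rotvec(s["orientation"]).as_matrix()
    return (M0.T@(p-p0)*1000).round(1), R.from_matrix(M0.T@M).as_rotvec().round(3)
if __name__=="__main__":
    k,up,lat,n,zt=sys.argv[1],*map(float,sys.argv[2:5]),sys.argv[5]
    p,M=target(k,up,lat,n,zt); print(p.round(4),*delta(p,M))
E
python3 - <<'E'
import pickle,numpy as np
r=pickle.load(open("fit.pkl","rb")); r["loaded"]=np.array([.5074,-.2487,np.radians(67.4),-.0003]); pickle.dump(r,open("fit.pkl","wb"))
E
python3 go.py loaded 170 0 4 lat; python3 go.py loaded 101 0 4 lat
```

```text
[ 0.4869 -0.2988  0.1544] [ 39.4 146.9  -7.4] [-0.005 -0.018 -0.008]
[ 0.5039 -0.2579  0.1015] [ 39.9 215.9  -7.7] [-0.005 -0.018 -0.008]
```

```bash
python3 -m inch '[[[13,48,-2.5,-0.005,-0.018,-0.008],[13,48,-2.5,0,0,0],[13,48,-2.5,0,0,0],[0,0,0,0,0,0]]]' 80; python3 st.py;python3 go.py loaded 101 0 4 lat
python3 - <<'E'
from ov import *
r=pickle.load(open("fit.pkl","rb"));p=r["loaded"];l=p[3]*1000
pts=lambda L:np.array([world(p,seatpt(*a))[0] for a in L])
overlay("pics/d3.png",(150,100,360,330),3.2,[(pts([(129,-15+l,0),(129,15+l,0),(129,15+l,8),(129,-15+l,8)]),(0,0,255)),(pts([(74,-37+l,20),(74,37+l,20),(0,37+l,20),(0,-37+l,20)]),(0,255,0)),(world(p,[[-60,40,0],[-60,-40,0]]),(255,0,0))])
E
```

```text
t: 2.52
tool_pos: [0.4873, -0.2975, 0.158]
orientation: [-0.405, 1.608, -0.984]
force: [0.1, 0.4, 1.0]
opening: 0.08
t 2.52 p [ 0.4873 -0.2975  0.158 ] F [0.1 0.4 1. ] op 80.0 q [-0.992  0.379  1.483  0.557  1.695 -0.654]
x,y,z axes [-0.29  -0.714 -0.637] [ 0.242  0.589 -0.771] [ 0.926 -0.377  0.002]
[ 0.5039 -0.2579  0.1015] [ 2.8 71.   0.3] [0.003 0.007 0.008]
[[275.7, 234.3], [230.4, 233.9], [230.3, 222.6], [276.0, 223.0]]
[[298.5, 185.2], [208.1, 184.5], [218.1, 167.6], [288.5, 168.2]]
[[212.6, 292.0], [291.4, 292.7]]
```

View pics/d3.png

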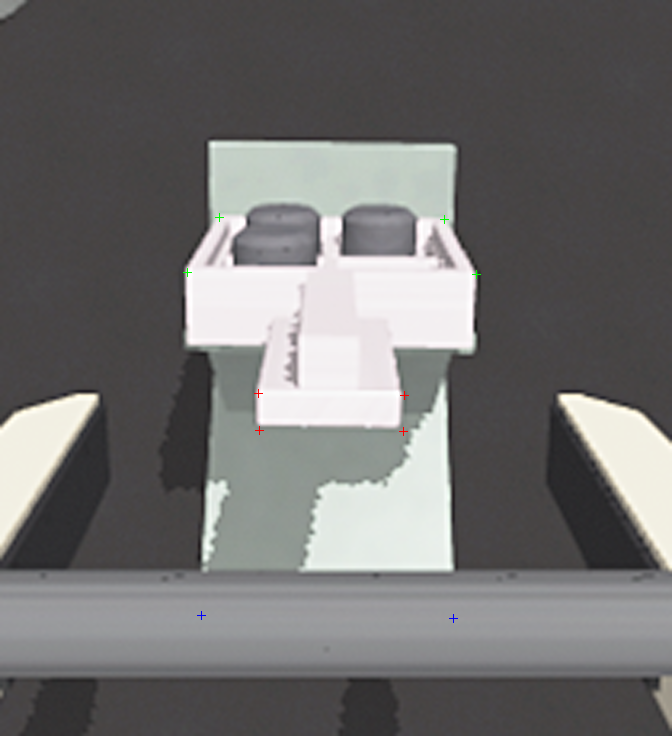

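```bash
python3 -m inch '[[[2,36,0,0.003,0.007,0.008],[0,35,0,0,0,0],[0,0,0,0,0,0]]]' 60; python3 st.py; python3 -m inch '[[[0,0,0,0,0,0],[0,0,0,0,0,0],[0,0,0,0,0,0],[0,0,0,0,0,0]]]' 24 6; python3 st.py;python3 go.py loaded 101 0 4 lat
python3 - <<'E'
from ov import *
r=pickle.load(open("fit.pkl","rb"));p=r["loaded"];l=p[3]*1000
pts=lambda L:np.array([world(p,seatpt(*a))[0] for a in L])
overlay("pics/d4.png",(130,60,380,320),2.6,[(pts([(129,-15+l,0),(129,15+l,0),(129,15+l,8),(129,-15+l,8)]),(0,0,255)),(pts([(74,-37+l,20),(74,37+l,20),(0,37+l,20),(0,-37+l,20)]),(0,255,0))])
E
```

```text
t: 2.95
tool_pos: [0.5058, -0.2604, 0.1059]
orientation: [-0.392, 1.607, -0.987]
force: [-0.7, -0.1, -0.1]
opening: 0.061
t 2.95 p [ 0.5058 -0.2604  0.1059] F [-0.7 -0.1 -0.1] op 61.0 q [-0.94   0.396  1.568  0.584  1.58  -0.663]
x,y,z axes [-0.292 -0.709 -0.641] [ 0.251  0.59  -0.767] [ 0.923 -0.385  0.006]
t: 3.45
tool_pos: [0.5054, -0.2612, 0.1055]
orientation: [-0.391, 1.608, -0.988]
force: [-2.6, -3.0, 2.6]
opening: 0.0302
t 3.45 p [ 0.5054 -0.2612  0.1055] F [-2.6 -3.   2.6] op 30.2 q [-0.942  0.397  1.569  0.584  1.579 -0.664]
x,y,z axes [-0.294 -0.709 -0.642] [ 0.253  0.59  -0.767] [ 0.922 -0.387  0.006]
[ 0.5039 -0.2579  0.1015] [ 0.6  4.6 -2.7] [-0.007  0.001  0.002]
[[280.9, 285.8], [214.6, 285.9], [214.1, 270.0], [281.4, 269.9]]
[[309.1, 206.8], [187.5, 206.8], [204.8, 180.0], [292.8, 180.1]]
```

View pics/d4.png

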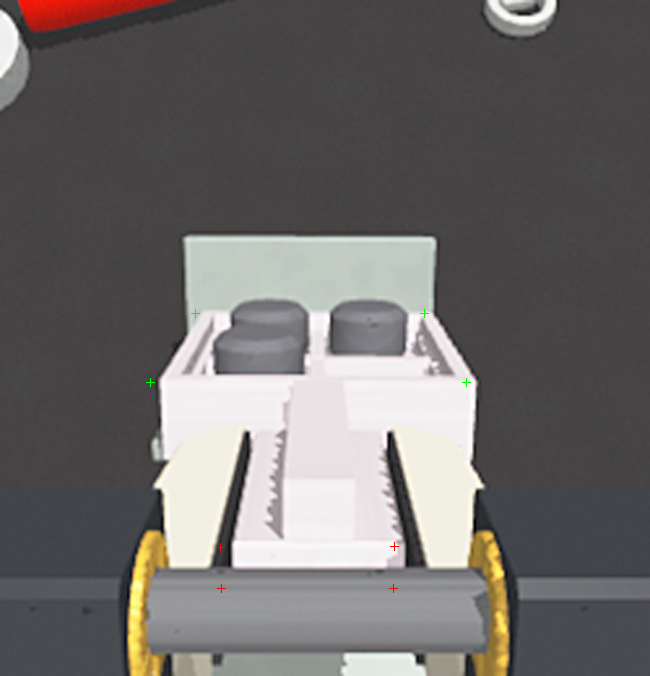

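```bash
python3 -m inch '[[[0,0,-1.2,0,0,0],[0,0,-1.3,0,0,0],[0,0,0,0,0,0],[0,0,0,0,0,0]]]' 24 6; python3 st.py;python3 go.py loaded 101 0 4 lat
python3 -m inch '[[[0,0,0,0,0,0],[0,0,0,0,0,0],[0,0,0,0,0,0]]]' 50; python3 st.py
python3 - <<'E'
from ov import *
overlay("pics/d5.png",(130,60,380,320),2.6,[])
E
```

```text
t: 4.0
tool_pos: [0.504, -0.2607, 0.1056]
orientation: [-0.39, 1.606, -0.99]
force: [1.2, -4.1, 3.9]
opening: 0.0299
t 4.0 p [ 0.504  -0.2607  0.1056] F [ 1.2 -4.1  3.9] op 29.9 q [-0.943  0.391  1.575  0.584  1.577 -0.667]
x,y,z axes [-0.293 -0.709 -0.641] [ 0.254  0.588 -0.768] [ 0.922 -0.388  0.008]
[ 0.5039 -0.2579  0.1015] [ 0.6  4.8 -1.2] [-0.009  0.002  0.002]
t: 4.38
tool_pos: [0.5029, -0.2591, 0.1045]
orientation: [-0.391, 1.609, -0.987]
force: [-0.4, -0.6, 0.8]
opening: 0.0493
t 4.38 p [ 0.5029 -0.2591  0.1045] F [-0.4 -0.6  0.8] op 49.3 q [-0.943  0.392  1.577  0.583  1.578 -0.666]
x,y,z axes [-0.294 -0.708 -0.642] [ 0.251  0.591 -0.766] [ 0.922 -0.387  0.004]
```

View pics/d5.png

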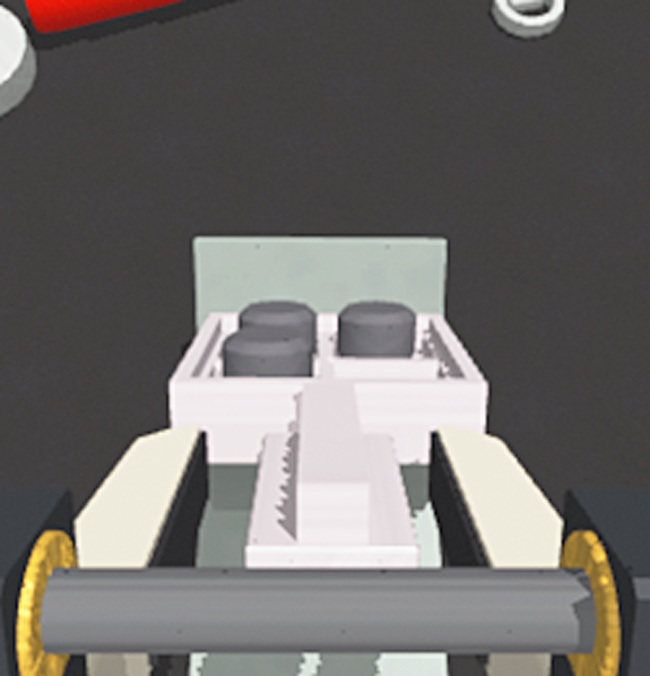

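```bash
python3 -m inch '[[[0,0,0,0,0,0],[0,0,0,0,0,0],[0,0,0,0,0,0]]]' 24 15; python3 st.py;python3 go.py loaded 101 0 4 lat
python3 - <<'E'
from ov import *
overlay("pics/d6.png",(130,60,380,320),2.6,[])
E
```

```text
t: 4.8
tool_pos: [0.5033, -0.2597, 0.105]
orientation: [-0.39, 1.608, -0.988]
force: [0.7, 0.5, -1.3]
opening: 0.03
t 4.8 p [ 0.5033 -0.2597  0.105 ] F [ 0.7  0.5 -1.3] op 30.0 q [-0.943  0.392  1.576  0.584  1.578 -0.666]
x,y,z axes [-0.293 -0.709 -0.642] [ 0.253  0.59  -0.767] [ 0.922 -0.387  0.006]
[ 0.5039 -0.2579  0.1015] [ 0.7  3.9 -0.2] [-0.006  0.002  0.001]
```

View pics/d6.png

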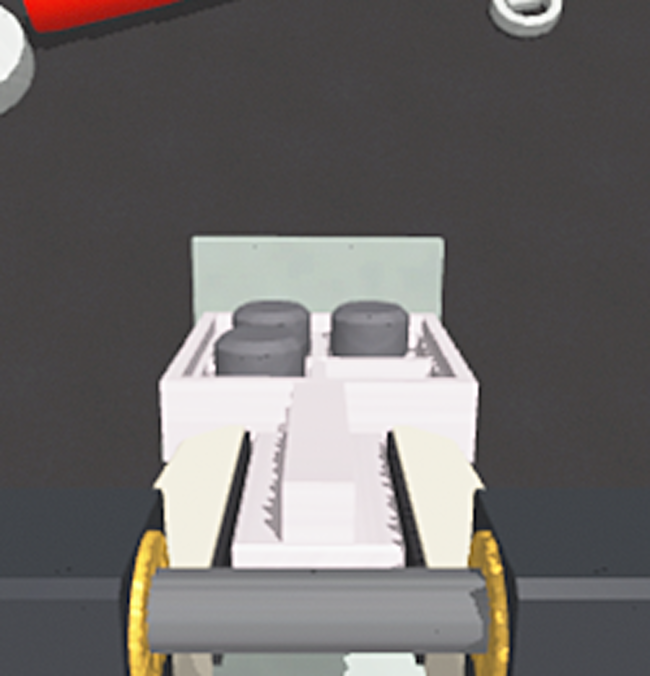

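```bash
python3 -m inch '[[[0,0,0,0,0,0],[0,0,0,0,0,0],[0,-40,0,0,0,0],[0,-40,0,0,0,0],[-44,-28,-6,0,0,0],[-44,-28,-6,0,0,0],[-44,-28,-6,0,0,0]]]' 70; python3 st.py; python3 -m inch '[[[-35,29,-19,0,0,0],[-35,29,-19,0,0,0],[-35,29,-19,0,0,0],[-35,29,-19,0,0,0],[-35,29,-19,0,0,0],[-10,6,-5,0.09,0.108,0],[-10,6,-5,0.09,0.108,0],[0,0,0,0,0,0]]]'; python3 st.py;python3 go.py spare 180 0 16 lat
python3 - <<'E'
from ov import *
r=pickle.load(open("fit.pkl","rb"));p=r["spare"];l=p[3]*1000
pts=lambda L:np.array([world(p,seatpt(*a))[0] for a in L])
overlay("pics/e1.png",(130,80,380,340),2.6,[(pts([(129,-15+l,20),(129,15+l,20),(129,15+l,12),(129,-15+l,12)]),(0,0,255)),(pts([(74,-37+l,20),(74,37+l,20),(0,37+l,20),(0,-37+l,20)]),(0,255,0)),(world(p,[[-60,40,0],[-60,-40,0]]),(255,0,0))])
E
```

```text
t: 5.72
tool_pos: [0.4837, -0.2554, 0.3168]
orientation: [-0.39, 1.608, -0.988]
force: [0.1, -0.2, 0.0]
opening: 0.0699
t 5.72 p [ 0.4837 -0.2554  0.3168] F [ 0.1 -0.2  0. ] op 69.9 q [-0.965  0.166  1.442  0.609  1.889 -0.48 ]
x,y,z axes [-0.294 -0.708 -0.642] [ 0.252  0.59  -0.767] [ 0.922 -0.387  0.005]
t: 6.72
tool_pos: [0.485, 0.0165, 0.3202]
orientation: [-0.166, 1.69, -1.196]
force: [0.1, -0.2, 1.0]
opening: 0.0702
t 6.72 p [0.485  0.0165 0.3202] F [ 0.1 -0.2  1. ] op 70.2 q [-0.601 -0.525  2.047  0.696  1.554  0.084]
x,y,z axes [-0.476 -0.6   -0.643] [ 0.407  0.498 -0.766] [ 0.78  -0.626  0.008]
[0.4843 0.1023 0.1697] [ 45.6 157.6 -55.5] [-0.006  0.005 -0.   ]
[[219.1, 207.5], [194.4, 207.4], [194.6, 213.7], [219.2, 213.8]]
[[238.8, 195.5], [185.5, 195.3], [194.8, 183.2], [240.5, 183.4]]
[[191.4, 263.4], [242.0, 263.5]]
```

View pics/e1.png

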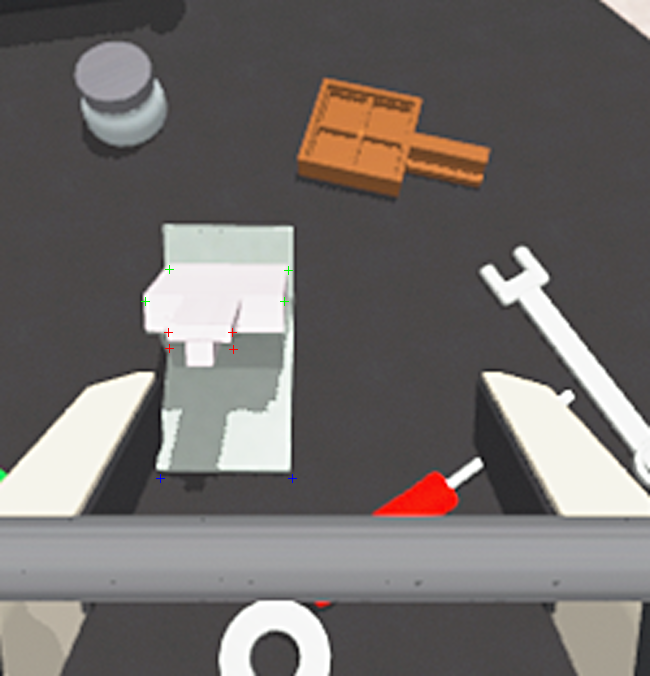

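```bash
python3 -m inch '[[[10,30,-18,-0.006,0.005,0],[10,32,-18,0,0,0],[13,48,-19,0,0,0],[13,48,0,0,0,0],[0,0,0,0,0,0]]]'; python3 st.py;python3 go.py spare 101 0 16 lat
python3 - <<'E'
from ov import *
r=pickle.load(open("fit.pkl","rb"));p=r["spare"];l=p[3]*1000
pts=lambda L:np.array([world(p,seatpt(*a))[0] for a in L])
overlay("pics/e2.png",(130,80,380,340),2.6,[(pts([(129,-15+l,20),(129,15+l,20),(129,15+l,12),(129,-15+l,12)]),(0,0,255)),(pts([(74,-37+l,20),(74,37+l,20),(0,37+l,20),(0,-37+l,20)]),(0,255,0)),(world(p,[[-60,40,0],[-60,-40,0]]),(255,0,0))])
E
```

```text
t: 7.4
tool_pos: [0.4819, 0.1031, 0.1648]
orientation: [-0.172, 1.709, -1.189]
force: [-0.7, 0.5, -0.5]
opening: 0.0701
t 7.4 p [0.4819 0.1031 0.1648] F [-0.7  0.5 -0.5] op 70.1 q [-0.392 -0.509  2.321  0.719  1.214  0.065]
x,y,z axes [-0.485 -0.595 -0.641] [ 0.394  0.505 -0.768] [ 0.781 -0.624 -0.011]
[0.5161 0.1419 0.1092] [-4.1 75.7  3. ] [ 0.01  -0.005  0.003]
[[279.6, 210.0], [234.5, 210.0], [234.7, 221.3], [279.3, 221.3]]
[[300.8, 189.3], [212.6, 189.4], [221.9, 172.1], [290.9, 172.0]]
[[218.3, 294.3], [295.7, 294.4]]
```

View pics/e2.png

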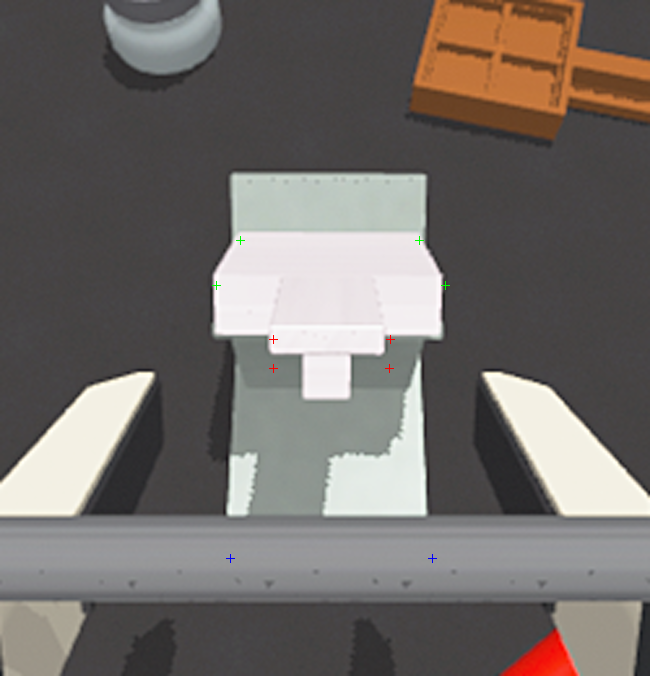

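```bash
python3 - <<'E'
from fit import *
cs["w"]=pickle.load(open("w.pkl","rb"))
ob=[("w",T(129,15,20),(233,204.5)),("w",T(129,-15,20),(277.2,204.5)),("w",T(129,15,12),(233,215.7)),("w",T(129,-15,12),(277.2,215.7)),("w",T(74,37,20),(211.8,185.3)),("w",T(74,-37,20),(299.5,185.3)),("w",T(74,37,0),(211.8,209.1)),("w",T(74,-37,0),(299.5,209.5))]
R_=pickle.load(open("fit.pkl","rb")); p0=R_["spare"]
r=least_squares(lambda p:np.r_[model(p,ob).ravel(),100*(p[3]-0)],p0,loss="soft_l1"); print(r.x[:2].round(4),np.degrees(r.x[2]).round(2),(r.x[3]*1000).round(1)); print(model(r.x,ob).round(1).tolist())
R_["spare"]=r.x; pickle.dump(R_,open("fit.pkl","wb"))
E
python3 go.py spare 101 0 16 lat
```

```text
[0.5179 0.146 ] 50.89 -0.0
[[-0.1, 0.2], [0.4, 0.4], [0.0, 0.3], [0.1, 0.5], [-0.1, -0.1], [-0.1, 0.2], [0.7, -1.4], [-1.1, -1.4]]
[0.5176 0.1455 0.1092] [-4.9 80.2  0.1] [0.01  0.001 0.001]
```

```bash
python3 -m inch '[[[-4.5,40,1.2,0.01,0,0],[0,40,1.0,0,0,0],[0,0,0,0,0,0],[0,0,0,0,0,0]]]' 60; python3 st.py; python3 - <<'E'
from ov import *
overlay("pics/e3.png",(130,80,380,340),2.6,[])
E
```

```text
t: 7.95
tool_pos: [0.5219, 0.142, 0.1128]
orientation: [-0.158, 1.693, -1.201]
force: [0.1, 0.2, -0.5]
opening: 0.06
t 7.95 p [0.5219 0.142  0.1128] F [ 0.1  0.2 -0.5] op 60.0 q [-0.249 -0.321  2.293  0.773  0.985  0.051]
x,y,z axes [-0.481 -0.595 -0.644] [ 0.411  0.496 -0.765] [ 0.775 -0.632  0.006]
```

View pics/e3.png

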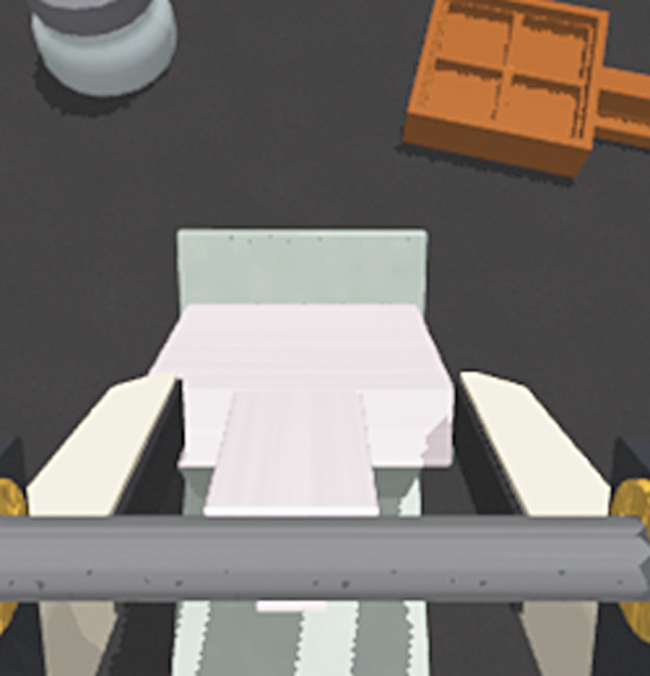

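```bash
python3 -m inch '[[[0,0,-5.6,0,0,0],[0,0,0,0,0,0],[0,0,0,0,0,0]]]' 60; python3 st.py; python3 go.py spare 101 0 16 lat; python3 -m inch '[[[0,0,0,0,0,0],[0,0,0,0,0,0],[0,0,0,0,0,0]]]' 24 6; python3 st.py;  python3 - <<'E'
from ov import *
overlay("pics/e4.png",(130,80,380,340),2.6,[])
E
```

```text
t: 8.38
tool_pos: [0.5165, 0.1463, 0.1111]
orientation: [-0.159, 1.694, -1.202]
force: [-0.6, -0.2, -0.4]
opening: 0.06
t 8.38 p [0.5165 0.1463 0.1111] F [-0.6 -0.2 -0.4] op 60.0 q [-0.241 -0.339  2.309  0.771  0.981  0.06 ]
x,y,z axes [-0.482 -0.595 -0.643] [ 0.41   0.496 -0.766] [ 0.774 -0.633  0.005]
[0.5176 0.1455 0.1092] [1.2 1.5 1.3] [-0.006  0.002 -0.001]
t: 8.75
tool_pos: [0.5163, 0.1465, 0.1105]
orientation: [-0.16, 1.696, -1.201]
force: [1.3, -1.0, 0.5]
opening: 0.0345
t 8.75 p [0.5163 0.1465 0.1105] F [ 1.3 -1.   0.5] op 34.5 q [-0.24  -0.337  2.309  0.771  0.98   0.06 ]
x,y,z axes [-0.482 -0.595 -0.643] [ 0.409  0.496 -0.766] [ 0.775 -0.632  0.004]
```

View pics/e4.png

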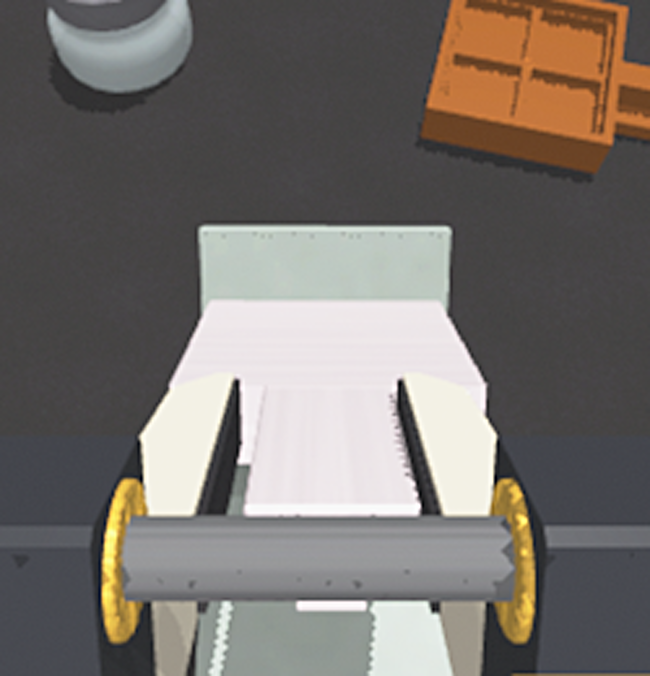

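```bash
python3 -m inch '[[[0,0,1.3,0,0,0],[0,0,1.3,0,0,0],[0,0,0,0,0,0],[0,0,0,0,0,0]]]' 42 6; python3 st.py; python3 -m inch '[[[0,0,0,0,0,0],[0,0,0,0,0,0],[0,0,0,0,0,0],[0,0,0,0,0,0]]]' 24 10; python3 st.py;  python3 - <<'E'
from ov import *
overlay("pics/e5.png",(130,80,380,340),2.6,[])
E
```

```text
t: 9.3
tool_pos: [0.5183, 0.1448, 0.1105]
orientation: [-0.159, 1.696, -1.201]
force: [0.6, 0.1, -0.5]
opening: 0.0422
t 9.3 p [0.5183 0.1448 0.1105] F [ 0.6  0.1 -0.5] op 42.2 q [-0.243 -0.329  2.303  0.772  0.981  0.056]
x,y,z axes [-0.482 -0.595 -0.643] [ 0.409  0.496 -0.766] [ 0.774 -0.633  0.004]
t: 9.8
tool_pos: [0.5183, 0.1449, 0.1106]
orientation: [-0.16, 1.695, -1.201]
force: [-0.3, -0.6, 0.5]
opening: 0.03
t 9.8 p [0.5183 0.1449 0.1106] F [-0.3 -0.6  0.5] op 30.0 q [-0.243 -0.329  2.303  0.772  0.981  0.056]
x,y,z axes [-0.482 -0.595 -0.643] [ 0.409  0.496 -0.766] [ 0.775 -0.632  0.004]
```

View pics/e5.png

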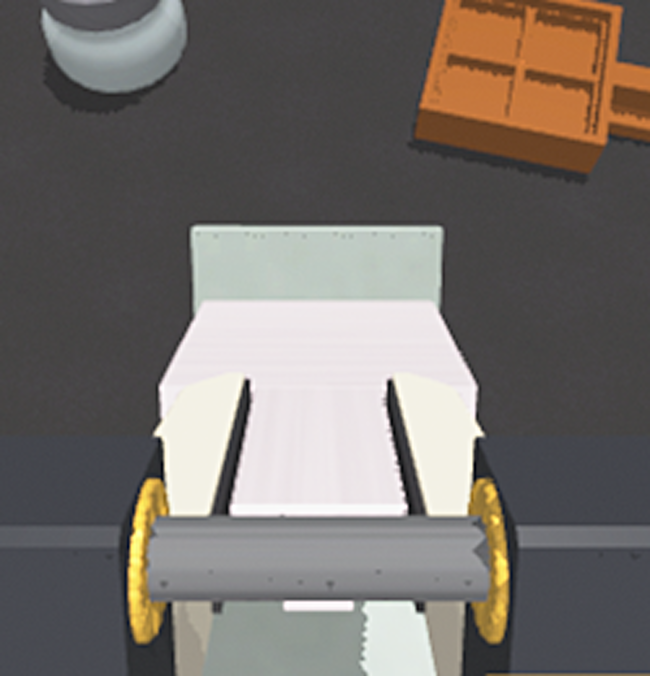

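```bash
python3 - <<'E'
import numpy as np
from scipy.optimize import least_squares
# tool(mm): X along -n, Y downhill. unknown (n0: n of TCP, u0: up of TCP). point (up,n): X=n0-n, Y=u0-up
def v(up,n,n0,u0,t=0):
    X=n0-n;Y=u0-up; X,Y=X*np.cos(t)-Y*np.sin(t),X*np.sin(t)+Y*np.cos(t)
    X+=71.6;Y+=158; return 192.95+306.88*(.966*X-.259*Y)/(.259*X+.966*Y)
S=[(74,20,228.7),(0,20,194.9),(129,20,273.7)]
L=[(74,20,206.0),(0,20,179.9),(129,8,269.1),(129,20,245.3)]
for nm,o in(("spare",S),("loaded",L)):
    r=least_squares(lambda p:[v(a,b,*p)-c for a,b,c in o],[10,90]); print(nm,"n0,u0",r.x.round(2),"res",r.fun.round(1))
E
```

```text
spare n0,u0 [17.79 92.19] res [-0.9  0.7  0.3]
loaded n0,u0 [ 4.55 93.84] res [ 0.4 -0.   0.4 -0.7]
```

```bash
cat > gl.py <<'E'
# delta to pose relative to reference G_L / G_S: args ref dn dd dy(stand y) [roll deg about tool y]
import sys,numpy as np
from scipy.spatial.transform import Rotation as R
from plant import monitor
REF={"L":((.5033,-.2597,.105),(-.39,1.608,-.988)),"S":((.5183,.1449,.1106),(-.16,1.695,-1.201))}
def tgt(ref,dn,dd,dy,roll=0,up=0):
    p,o=REF[ref]; M=R.from_rotvec(o).as_matrix(); p=np.array(p)+(M@[-dn,dd,-dy])/1000; p[2]+=up/1000; return p,M@R.from_euler("y",roll,degrees=True).as_matrix()
def delta(p,M):
    s=monitor.read_state(); M0=R.from_rotvec(s["orientation"]).as_matrix()
    return (M0.T@(p-s["tool_pos"])*1000).round(1),R.from_matrix(M0.T@M).as_rotvec().round(3)
if __name__=="__main__":
    a=[float(x) for x in sys.argv[2:]]; p,M=tgt(sys.argv[1],*a); print("to",p.round(4),*delta(p,M))
E
python3 -m inch '[[[0,0,0,0,0,0],[0,0,0,0,0,0],[-6,0,0,0,0,0],[-12,0,0,0,0,0],[-16,0,0,0,0,0],[-18,0,0,0,0,0]]]' 24 40; python3 st.py; python3 -m inch '[[[-22,-27,0,0,0,0],[-23,-27,0,0,0,0],[0,0,0,0,0,0]]]'; python3 st.py; python3 gl.py L 103 0.6 0 0 40;  python3 - <<'E'
from ov import *
overlay("pics/f1.png",(130,80,380,340),2.6,[])
E
```

```text
t: 10.6
tool_pos: [0.5433, 0.1758, 0.1437]
orientation: [-0.16, 1.696, -1.202]
force: [-0.5, 0.1, -1.3]
opening: 0.0298
t 10.6 p [0.5433 0.1758 0.1437] F [-0.5  0.1 -1.3] op 29.8 q [-0.149 -0.309  2.22   0.733  0.967  0.186]
x,y,z axes [-0.483 -0.595 -0.642] [ 0.409  0.495 -0.766] [ 0.774 -0.633  0.004]
t: 10.98
tool_pos: [0.5448, 0.1756, 0.2179]
orientation: [-0.156, 1.69, -1.201]
force: [-0.3, -0.8, -1.7]
opening: 0.03
t 10.97 p [0.5448 0.1756 0.2179] F [-0.3 -0.8 -1.7] op 30.0 q [-0.15  -0.406  2.152  0.672  1.089  0.305]
x,y,z axes [-0.478 -0.595 -0.645] [ 0.414  0.495 -0.764] [ 0.774 -0.633  0.01 ]
to [ 0.5337 -0.1864  0.2107] [ 225.6 -178.3  220.3] [-0.188 -0.217 -0.002]
```

View pics/f1.png

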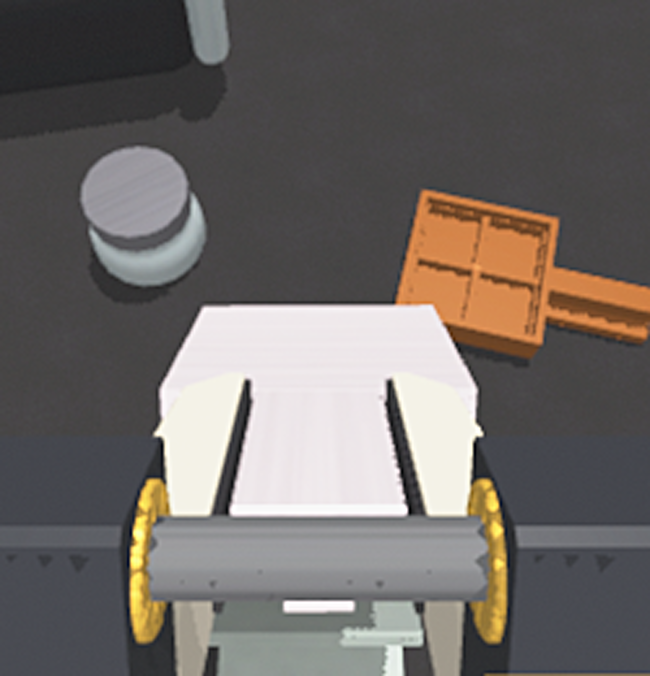

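```bash
python3 -m inch '[[[32,-25,31,0,0,0],[32,-25,31,0,0,0],[32,-25,31,0,0,0],[32,-25,31,0,0,0],[32,-25,31,0,0,0],[32,-25,31,0,0,0],[32,-25,31,-0.094,-0.108,0.009],[0,0,0,-0.094,-0.108,0.009]]]'; python3 -m inch '[[[0,0,0,0,0,0],[0,0,0,0,0,0],[0,0,0,0,0,0]]]';  python3 st.py; python3 gl.py L 95 0.6 0 0 0;  python3 - <<'E'
from ov import *
overlay("pics/f2.png",(130,80,380,340),2.6,[])
E
```

```text
t: 12.02
tool_pos: [0.5302, -0.1846, 0.2021]
orientation: [-0.374, 1.616, -0.971]
force: [0.1, 1.6, -1.7]
opening: 0.0297
t: 12.4
tool_pos: [0.5311, -0.1806, 0.2053]
orientation: [-0.374, 1.613, -0.974]
force: [-0.5, -0.3, -2.5]
opening: 0.0299
t 12.4 p [ 0.5311 -0.1806  0.2053] F [-0.5 -0.3 -2.5] op 29.9 q [-0.833  0.194  1.626  0.641  1.651 -0.491]
x,y,z axes [-0.292 -0.696 -0.656] [ 0.256  0.604 -0.755] [ 0.921 -0.389  0.002]
to [ 0.5313 -0.1921  0.1655] [34.  23.1  4.6] [ 0.002 -0.004 -0.018]
```

View pics/f2.png

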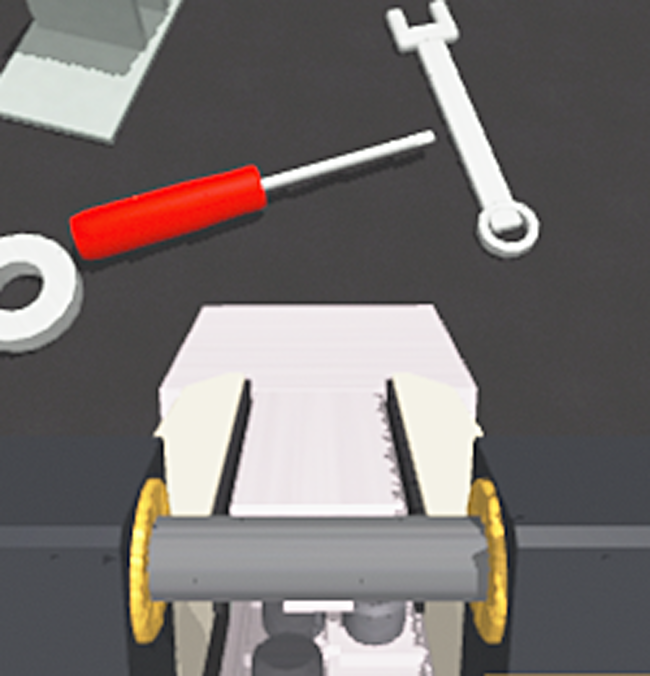

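```bash
python3 -m inch '[[[22,8,1.5,0,-0.004,0],[22,8,1.5,0,0,0],[20,7,1.6,0,0,0],[0,0,0,0,0,0],[0,0,0,0,0,0],[0,0,0,0,0,0]]]';  python3 st.py; python3 gl.py L 33.2 0.6 0 0 0;  python3 - <<'E'
from plant import optics
from grid import crop
c=optics.read_camera("side"); crop(c["image"],225,120,295,190,8,"pics/f3.png")
E
```

```text
t: 13.2
tool_pos: [0.5235, -0.2142, 0.1467]
orientation: [-0.377, 1.608, -0.972]
force: [-0.1, -0.2, -1.6]
opening: 0.0298
t 13.2 p [ 0.5235 -0.2142  0.1467] F [-0.1 -0.2 -1.6] op 29.8 q [-0.879  0.303  1.612  0.622  1.599 -0.589]
x,y,z axes [-0.287 -0.698 -0.656] [ 0.256  0.604 -0.755] [ 0.923 -0.385  0.006]
to [ 0.5132 -0.2358  0.1259] [31.8  0.1 -1.3] [ 0.002  0.002 -0.018]
```

View pics/f3.png

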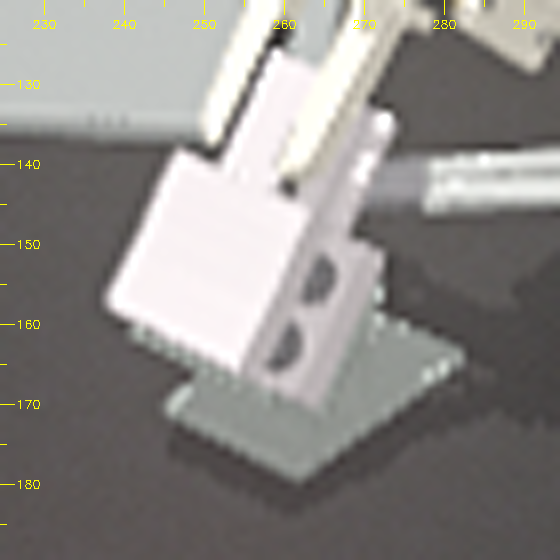

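```bash
python3 -m inch '[[[12,0,-1.3,0,0,0],[11,0,0,0,0,0],[0,0,0,0,0,0],[0,0,0,0,0,0]]]';  python3 st.py; python3 gl.py L 33.2 0.6 0 0 0; python3 -m inch '[[[1.5,0,0,0,0,0],[1.5,0,0,0,0,0],[1.5,0,0,0,0,0]]]';  python3 st.py; python3 gl.py L 33.2 0.6 0 0 0; 
```

```text
t: 13.75
tool_pos: [0.5151, -0.2297, 0.1307]
orientation: [-0.376, 1.61, -0.972]
force: [0.5, -0.0, -1.0]
opening: 0.0297
t 13.75 p [ 0.5151 -0.2297  0.1307] F [ 0.5 -0.  -1. ] op 29.7 q [-0.905  0.337  1.603  0.612  1.595 -0.622]
x,y,z axes [-0.288 -0.697 -0.656] [ 0.256  0.604 -0.754] [ 0.923 -0.386  0.004]
to [ 0.5132 -0.2358  0.1259] [ 8.1 -0.5  0.6] [ 0.002  0.    -0.019]
t: 14.12
tool_pos: [0.5139, -0.2328, 0.1279]
orientation: [-0.377, 1.609, -0.972]
force: [0.3, -0.7, -1.8]
opening: 0.03
t 14.12 p [ 0.5139 -0.2328  0.1279] F [ 0.3 -0.7 -1.8] op 30.0 q [-0.91   0.344  1.6    0.61   1.594 -0.628]
x,y,z axes [-0.288 -0.698 -0.656] [ 0.256  0.604 -0.755] [ 0.923 -0.385  0.005]
to [ 0.5132 -0.2358  0.1259] [ 3.7 -0.5  0.5] [ 0.002  0.001 -0.018]
```

```bash
python3 -m inch '[[[1,0,0.4,0,0,0],[1,0,0,0,0,0],[0,0,0,0,0,0]]]';  python3 st.py; python3 gl.py L 33.2 1.65 0 0 0; python3 -m inch '[[[0.8,0,0,0,0,0],[0.8,0,0,0,0,0],[0,0,0,0,0,0]]]';  python3 st.py; python3 gl.py L 33.2 1.65 0 0 0;  python3 - <<'E'
from plant import optics
from grid import crop
c=optics.read_camera("side"); crop(c["image"],225,120,295,190,8,"pics/f4.png")
E
```

```text
t: 14.5
tool_pos: [0.5137, -0.2343, 0.1265]
orientation: [-0.377, 1.61, -0.972]
force: [0.2, 0.6, -2.7]
opening: 0.0294
t 14.5 p [ 0.5137 -0.2343  0.1265] F [ 0.2  0.6 -2.7] op 29.4 q [-0.912  0.348  1.597  0.609  1.593 -0.63 ]
x,y,z axes [-0.288 -0.697 -0.656] [ 0.256  0.604 -0.755] [ 0.923 -0.385  0.004]
to [ 0.5135 -0.2352  0.1251] [1.6 0.5 0.2] [ 0.002  0.001 -0.019]
t: 14.88
tool_pos: [0.5132, -0.2354, 0.1254]
orientation: [-0.377, 1.609, -0.972]
force: [1.5, -0.1, -1.1]
opening: 0.0298
t 14.88 p [ 0.5132 -0.2354  0.1254] F [ 1.5 -0.1 -1.1] op 29.8 q [-0.913  0.35   1.596  0.609  1.593 -0.632]
x,y,z axes [-0.288 -0.698 -0.656] [ 0.256  0.604 -0.755] [ 0.923 -0.385  0.004]
to [ 0.5135 -0.2352  0.1251] [0.  0.5 0.2] [ 0.002  0.001 -0.018]
```

View pics/f4.png

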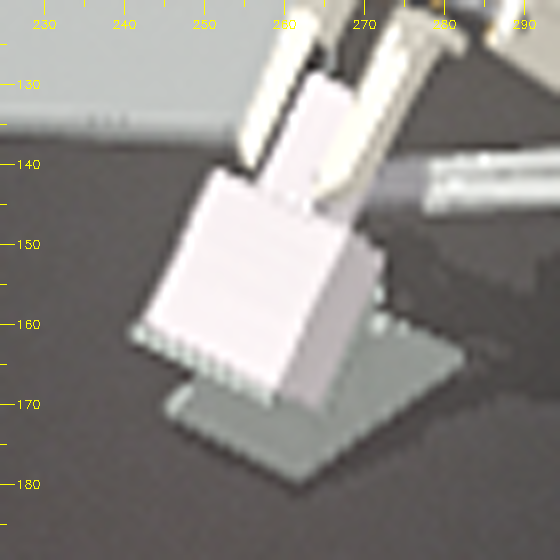

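```bash
python3 -m inch '[[[0.7,0,0,0,0,0],[0.7,0,0,0,0,0],[0,0,0,0,0,0],[0,0,0,0,0,0]]]';  python3 st.py; python3 gl.py L 33.2 1.65 0 0 0; 
```

```text
t: 15.42
tool_pos: [0.5131, -0.2358, 0.1253]
orientation: [-0.376, 1.609, -0.971]
force: [0.4, 4.5, 4.5]
opening: 0.0301
t 15.43 p [ 0.5131 -0.2358  0.1253] F [0.4 4.5 4.5] op 30.1 q [-0.914  0.352  1.595  0.609  1.594 -0.634]
x,y,z axes [-0.287 -0.697 -0.657] [ 0.256  0.605 -0.754] [ 0.923 -0.385  0.005]
to [ 0.5135 -0.2352  0.1251] [-0.4  0.6  0.1] [ 0.003  0.002 -0.02 ]
```

```bash
python3 -m inch '[[[0,0.5,0,0,0,0],[0,0.5,0,0,0,0],[0,0,0,0,0,0]]]';  python3 st.py; python3 -m inch '[[[0,0,0,0,0,0],[0,0,0,0,0,0],[0,0,0,0,0,0],[0,0,0,0,0,0]]]' 50 10; python3 st.py;  python3 - <<'E'
from ov import *
overlay("pics/f5.png",(130,80,380,340),2.6,[])
from grid import crop
c=optics.read_camera("side"); crop(c["image"],225,120,295,190,8,"pics/f6.png")
E
```

```text
t: 15.8
tool_pos: [0.5134, -0.2356, 0.1248]
orientation: [-0.376, 1.609, -0.971]
force: [-0.1, 3.9, 6.4]
opening: 0.0301
t 15.8 p [ 0.5134 -0.2356  0.1248] F [-0.1  3.9  6.4] op 30.1 q [-0.914  0.352  1.596  0.609  1.592 -0.634]
x,y,z axes [-0.287 -0.697 -0.657] [ 0.256  0.605 -0.754] [ 0.923 -0.385  0.005]
t: 16.3
tool_pos: [0.513, -0.2359, 0.1237]
orientation: [-0.377, 1.61, -0.972]
force: [0.8, -1.2, -0.3]
opening: 0.0499
t 16.3 p [ 0.513  -0.2359  0.1237] F [ 0.8 -1.2 -0.3] op 49.9 q [-0.914  0.353  1.596  0.608  1.591 -0.634]
x,y,z axes [-0.288 -0.698 -0.656] [ 0.256  0.604 -0.755] [ 0.923 -0.385  0.004]
```

View pics/f5.png

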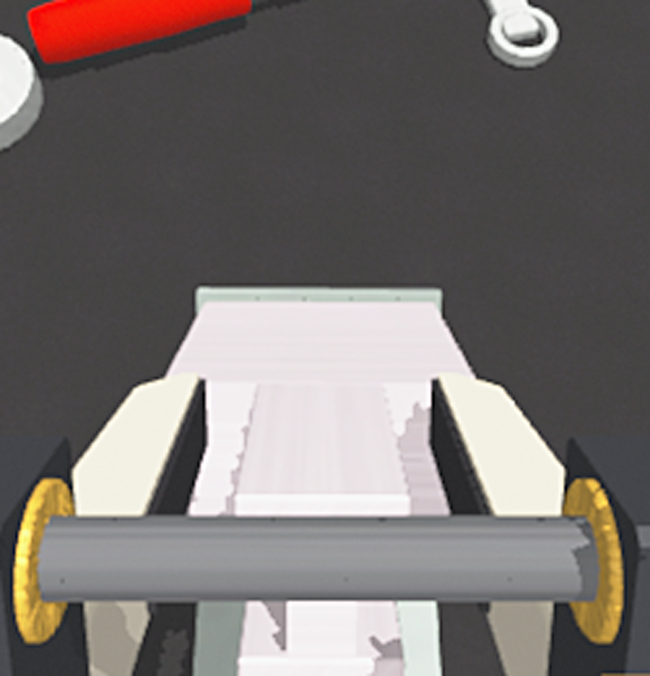

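View pics/f6.png

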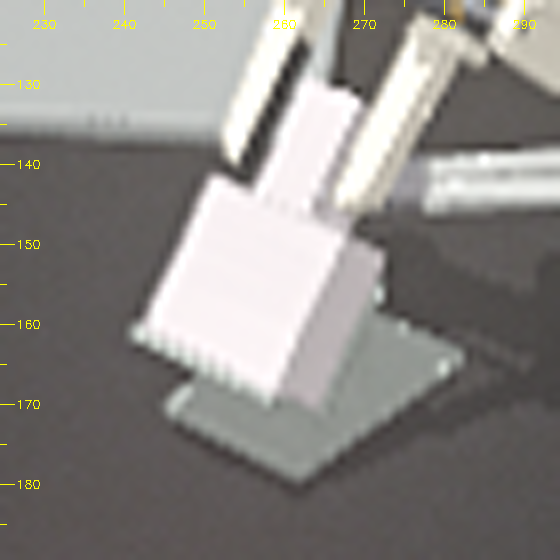

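```bash
python3 -m inch '[[[0,-10,0,0,0,-0.018],[0,-40,0,0,0,0],[0,-45,0,0,0,0],[0,0,0,0,0,0],[0,0,0,0,0,0]]]' 75 10; python3 st.py;  python3 - <<'E'
from ov import *
overlay("pics/g1.png",(130,80,380,340),2.6,[])
E
```

```text
t: 17.02
tool_pos: [0.4892, -0.2921, 0.1964]
orientation: [-0.392, 1.608, -0.986]
force: [-0.3, 0.3, 0.3]
opening: 0.0748
t 17.02 p [ 0.4892 -0.2921  0.1964] F [-0.3  0.3  0.3] op 74.8 q [-0.99   0.331  1.472  0.573  1.742 -0.614]
x,y,z axes [-0.293 -0.709 -0.642] [ 0.251  0.591 -0.767] [ 0.923 -0.386  0.005]
```

View pics/g1.png

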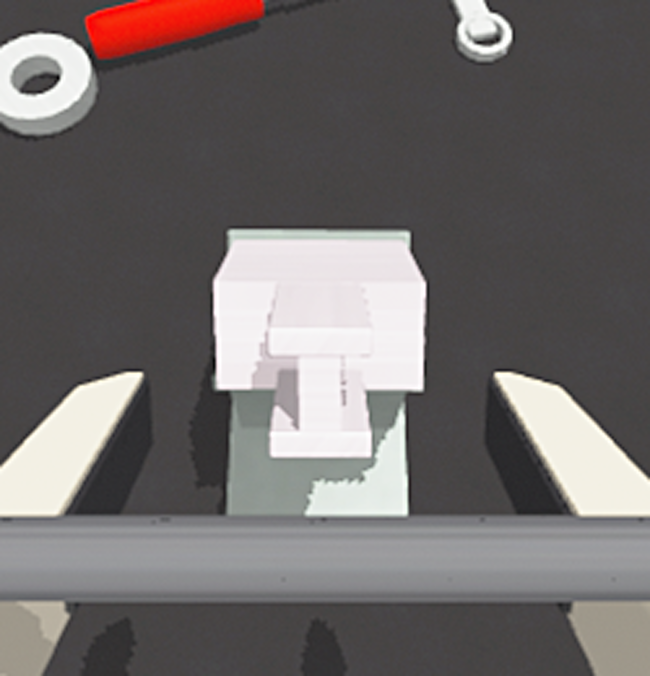

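```bash
python3 -m inch '[[[0,0,0,0,0.18,0],[0,0,0,0,0.187,0],[0,0,0,0,0.187,0],[0,0,0,0,0.187,0],[0,0,0,0,0.187,0],[0,0,0,0,0.187,0],[0,0,0,0,0.187,0],[0,0,0,0,0.187,0]]]' 75 10; python3 -m inch '[[[0,0,0,0,0.085,0],[0,0,0,0,0,0],[0,0,0,0,0,0]]]'; python3 st.py; python3 gl.py L 15.6 2.5 0 90; python3 - <<'E'
from ov import *
overlay("pics/g2.png",(130,80,380,340),2.6,[])
E
```

```text
t: 18.08
tool_pos: [0.489, -0.2906, 0.1951]
orientation: [-0.495, -2.717, 1.283]
force: [0.1, 0.8, -0.6]
opening: 0.075
t: 18.45
tool_pos: [0.4891, -0.2914, 0.1959]
orientation: [-0.534, -2.655, 1.238]
force: [0.0, 0.4, -1.0]
opening: 0.0749
t 18.45 p [ 0.4891 -0.2914  0.1959] F [ 0.   0.4 -1. ] op 74.9 q [-0.989  0.332  1.473  0.573  1.742  0.958]
x,y,z axes [-0.923  0.386 -0.003] [ 0.25   0.592 -0.766] [-0.294 -0.707 -0.643]
to [ 0.5085 -0.2472  0.1131] [-0.7 94.4 16.3] [ 0.001 -0.001  0.004]
```

View pics/g2.png

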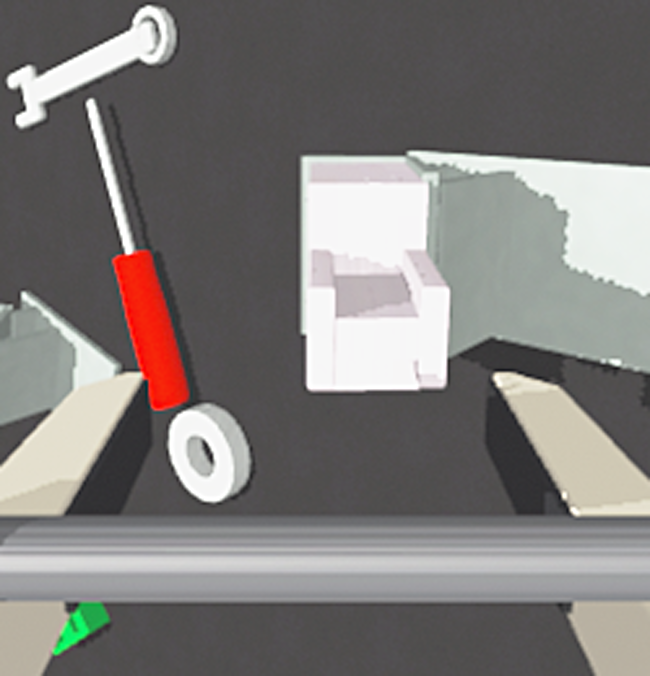

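```bash
python3 -m inch '[[[-0.7,0,16.6,0,0,0.004],[0,0,0,0,0,0],[0,30,0,0,0,0],[0,0,0,0,0,0],[0,0,0,0,0,0]]]' 64 10; python3 st.py; python3 gl.py L 15.6 2.5 0 90; python3 - <<'E'
from ov import *
overlay("pics/g3.png",(130,80,380,340),2.6,[])
E
```

```text
t: 19.12
tool_pos: [0.4925, -0.2868, 0.1634]
orientation: [-0.542, -2.653, 1.24]
force: [0.5, -0.6, 0.7]
opening: 0.064
t 19.12 p [ 0.4925 -0.2868  0.1634] F [ 0.5 -0.6  0.7] op 64.0 q [-0.982  0.356  1.506  0.574  1.686  0.934]
x,y,z axes [-0.921  0.39  -0.006] [ 0.254  0.59  -0.766] [-0.295 -0.707 -0.642]
to [ 0.5085 -0.2472  0.1131] [ 1.  66.  -0.4] [ 0.    -0.002 -0.002]
```

View pics/g3.png

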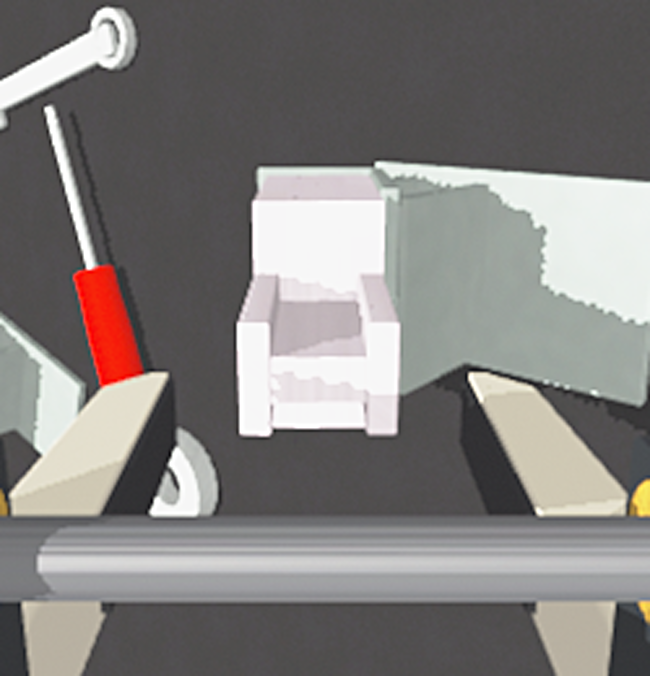

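```bash
python3 -m inch '[[[1,33,-0.2,0,0,0],[0,33,-0.2,0,0,0],[0,0,0,0,0,0],[0,0,0,0,0,0]]]' 64 10; python3 st.py; python3 -m inch '[[[0,0,0,0,0,0],[0,0,0,0,0,0],[0,0,0,0,0,0],[0,0,0,0,0,0]]]' 34 10; python3 st.py; python3 gl.py L 15.6 2.5 0 90; python3 - <<'E'
from ov import *
overlay("pics/g4.png",(130,80,380,340),2.6,[])
E
```

```text
t: 19.68
tool_pos: [0.5089, -0.2481, 0.114]
orientation: [-0.543, -2.653, 1.242]
force: [0.7, 0.3, 1.0]
opening: 0.064
t 19.68 p [ 0.5089 -0.2481  0.114 ] F [0.7 0.3 1. ] op 64.0 q [-0.926  0.365  1.592  0.592  1.575  0.925]
x,y,z axes [-0.921  0.39  -0.007] [ 0.255  0.589 -0.767] [-0.295 -0.708 -0.642]
t: 20.18
tool_pos: [0.5087, -0.2474, 0.113]
orientation: [-0.543, -2.653, 1.241]
force: [-1.3, -2.3, 3.1]
opening: 0.0403
t 20.18 p [ 0.5087 -0.2474  0.113 ] F [-1.3 -2.3  3.1] op 40.3 q [-0.925  0.366  1.593  0.592  1.574  0.925]
x,y,z axes [-0.921  0.39  -0.006] [ 0.255  0.589 -0.767] [-0.296 -0.707 -0.642]
to [ 0.5085 -0.2472  0.1131] [ 0.2  0.  -0.2] [-0.    -0.002 -0.003]
```

View pics/g4.png

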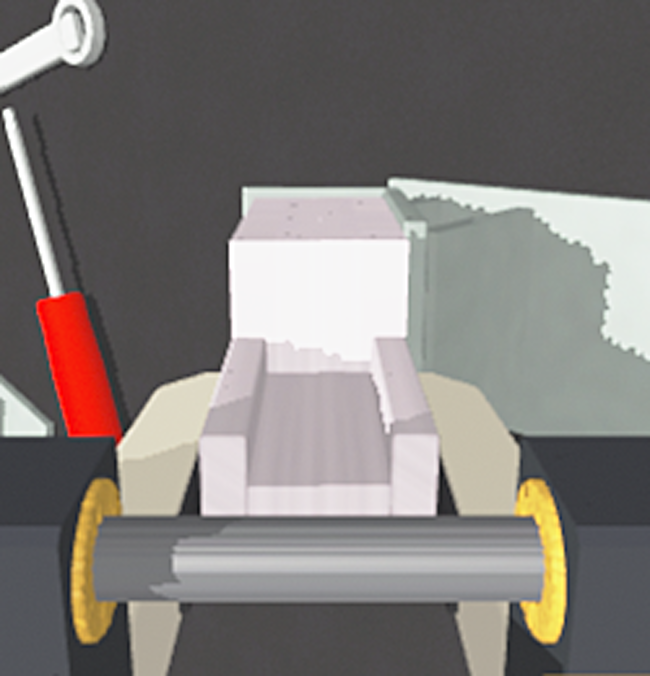

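```bash
python3 -m inch '[[[0,0,0,0,0,0],[0,0,0,0,0,0],[0,0,-8,0,0,0],[0,0,-14,0,0,0],[0,0,-18,0,0,0],[0,0,-18,0,0,0],[0,-20,-16,0,0,0],[0,-26,-22,0,0,0]]]' 34 58; python3 -m inch '[[[0,0,0,0,0,0],[0,0,0,0,0,0]]]'; python3 st.py;  python3 - <<'E'
from ov import *
overlay("pics/g5.png",(130,80,380,340),2.6,[])
from grid import crop
c=optics.read_camera("side"); crop(c["image"],215,90,295,190,6,"pics/g6.png")
E
```

```text
t: 21.22
tool_pos: [0.5245, -0.2052, 0.2099]
orientation: [-0.539, -2.653, 1.237]
force: [0.9, -0.2, -3.0]
opening: 0.04
t: 21.48
tool_pos: [0.5248, -0.206, 0.2086]
orientation: [-0.541, -2.652, 1.24]
force: [-0.2, -0.3, -4.2]
opening: 0.0399
t 21.48 p [ 0.5248 -0.206   0.2086] F [-0.2 -0.3 -4.2] op 39.9 q [-0.862  0.213  1.59   0.618  1.67   1.065]
x,y,z axes [-0.921  0.39  -0.005] [ 0.254  0.59  -0.767] [-0.296 -0.707 -0.642]
```

View pics/g5.png

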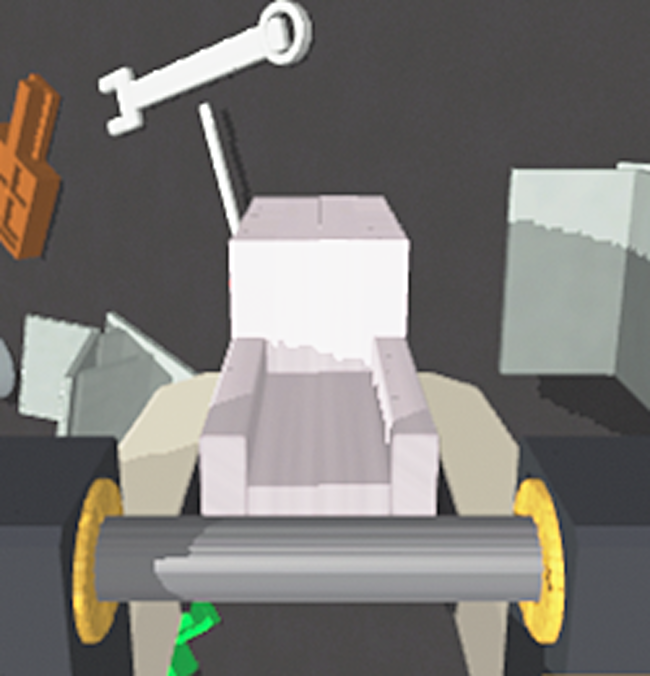

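View pics/g6.png

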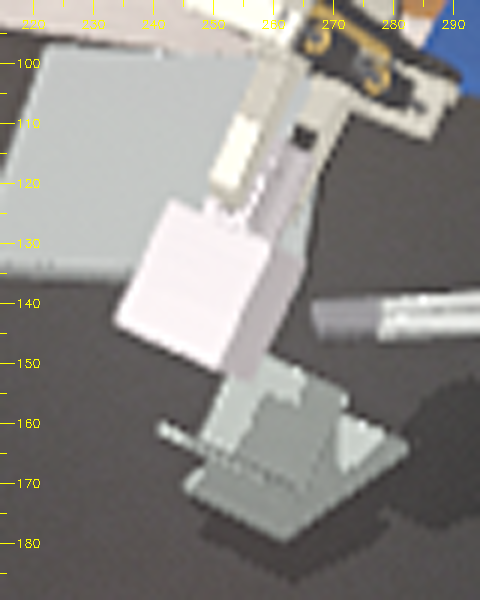

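```bash
python3 -m inch '[[[0,0,0,0,-0.12,0],[0,0,0,0,-0.18,0],[0,0,0,0,-0.18,0],[0,0,0,0,-0.18,0],[0,0,0,0,-0.18,0],[0,0,0,0,-0.18,0],[0,0,0,0,-0.18,0],[0,0,0,0,-0.18,0]]]'; python3 st.py; python3 -m inch '[[[0,0,0,0,-0.18,0],[0,0,0,0,-0.18,0],[0,0,0,0,-0.18,0],[0,0,0,0,-0.18,0],[0,0,0,0,-0.18,0],[0,0,0,0,-0.18,0],[0,0,0,0,-0.18,0],[0,0,0,0,-0.18,0]]]';python3 -m inch '[[[0,0,0,0,-0.18,0],[0,0,0,0,-0.14,0],[0,0,0,0,0,0],[0,0,0,0,0,0],[0,0,0,0,0,0]]]'; python3 st.py;  python3 - <<'E'
from ov import *
overlay("pics/h1.png",(130,80,380,340),2.6,[])
from grid import crop
c=optics.read_camera("side"); crop(c["image"],215,90,295,190,6,"pics/h2.png")
E
```

```text
t: 22.58
tool_pos: [0.5246, -0.2055, 0.2078]
orientation: [-0.303, 1.778, -1.048]
force: [0.8, 0.6, -3.7]
opening: 0.0394
t 22.57 p [ 0.5246 -0.2055  0.2078] F [ 0.8  0.6 -3.7] op 39.4 q [-0.862  0.214  1.59   0.619  1.67  -0.321]
x,y,z axes [-0.461 -0.622 -0.633] [ 0.253  0.591 -0.766] [ 0.851 -0.513 -0.115]
t: 23.58
tool_pos: [0.5246, -0.2055, 0.2078]
orientation: [-0.798, 0.464, -0.511]
force: [-0.6, -0.2, -3.6]
opening: 0.0398
t: 24.2
tool_pos: [0.5251, -0.2059, 0.2092]
orientation: [-0.861, 0.173, -0.378]
force: [1.0, -0.5, -4.6]
opening: 0.0398
t 24.2 p [ 0.5251 -0.2059  0.2092] F [ 1.  -0.5 -4.6] op 39.8 q [-0.862  0.213  1.589  0.619  1.671 -2.073]
x,y,z axes [ 0.92  -0.392  0.003] [ 0.254  0.59  -0.766] [0.299 0.706 0.643]
```

View pics/h1.png

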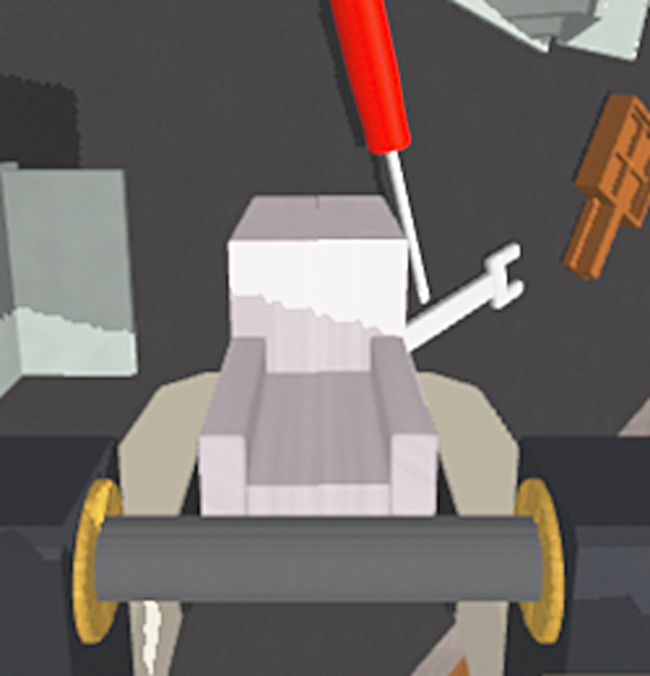

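View pics/h2.png

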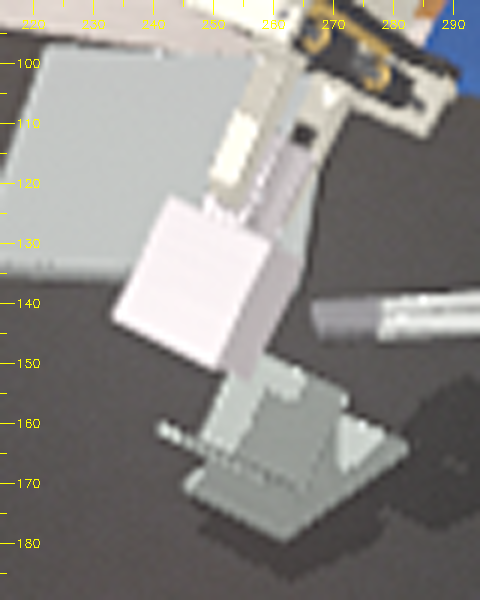

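```bash
sed -i 's|"S":(|"P":((.5087,-.2474,.113),(-.543,-2.653,1.241)),"S":(|' gl.py
cat > gp.py <<'E'
# pair flipped target: G_P rolled 180, offset dn along n, dd downhill
import sys; from gl import *
dn,dd,dy=map(float,sys.argv[1:4]); p0,o=REF["P"]; M=R.from_rotvec(o).as_matrix()
p=np.array(p0)+(M@[dy,dd,-dn])/1000; M2=M@np.diag([-1,1,-1.]); print("to",p.round(4),*delta(p,M2))
E
python3 gp.py 55 -1 0; python3 gp.py 0 -1 0
```

```text
to [ 0.5247 -0.2091  0.1491] [  0.5  44.3 -41.1] [-0.001 -0.003 -0.001]
to [ 0.5084 -0.248   0.1138] [  0.7  44.3 -96.1] [-0.001 -0.003 -0.001]
```

```bash
python3 -m inch '[[[0.5,22,-21,0,-0.003,0],[0,22,-20,0,0,0],[0,0,0,0,0,0],[0,0,0,0,0,0],[0,0,0,0,0,0]]]';python3 st.py; python3 gp.py 0 -1 0; python3 - <<'E'
from ov import *
from grid import crop
c=optics.read_camera("side"); crop(c["image"],225,110,295,190,7,"pics/h3.png")
overlay("pics/h4.png",(130,80,380,340),2.6,[])
E
```

```text
t: 24.92
tool_pos: [0.5255, -0.2099, 0.1511]
orientation: [-0.864, 0.166, -0.377]
force: [-0.2, -0.0, -4.2]
opening: 0.0394
t 24.93 p [ 0.5255 -0.2099  0.1511] F [-0.2 -0.  -4.2] op 39.4 q [-0.866  0.279  1.624  0.614  1.588 -2.141]
x,y,z axes [ 0.921 -0.389  0.009] [ 0.256  0.589 -0.767] [0.293 0.709 0.642]
to [ 0.5084 -0.248   0.1138] [ -1.3   1.9 -56. ] [0.    0.002 0.001]
```

View pics/h3.png

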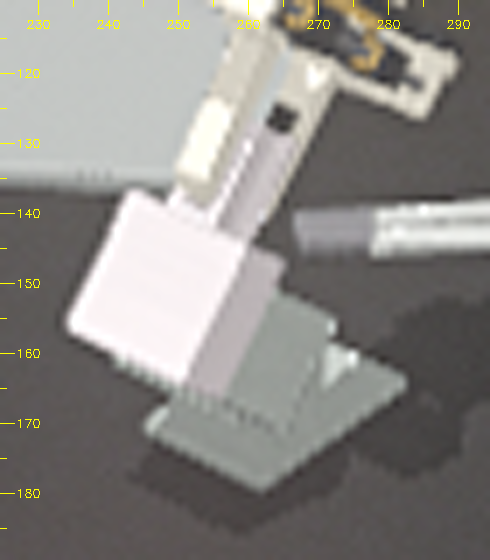

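View pics/h4.png

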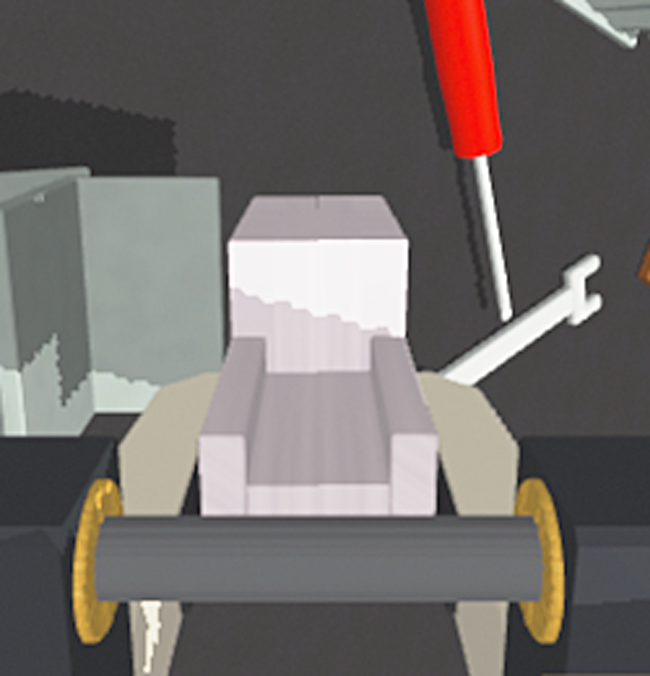

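```bash
python3 -m inch '[[[-1.3,1.2,-8,0,0.002,0],[0,0,-12,0,0,0],[0,0,-14,0,0,0],[0,0,-14,0,0,0],[0,0,0,0,0,0],[0,0,0,0,0,0],[0,0,0,0,0,0]]]';python3 st.py; python3 gp.py 0 0 0
```

```text
t: 25.9
tool_pos: [0.5097, -0.2423, 0.1177]
orientation: [-0.863, 0.17, -0.377]
force: [-2.0, -4.7, -2.8]
opening: 0.0399
t 25.9 p [ 0.5097 -0.2423  0.1177] F [-2.  -4.7 -2.8] op 39.9 q [-0.919  0.352  1.601  0.594  1.576 -2.207]
x,y,z axes [ 0.921 -0.39   0.005] [ 0.254  0.589 -0.767] [0.296 0.708 0.642]
to [ 0.5087 -0.2474  0.113 ] [ 1.1  0.4 -6.9] [ 0.    -0.001 -0.001]
```

```bash
python3 -m inch '[[[0.8,-1,0,0,0,0],[0,0,-2.5,0,0,0],[0,0,-2,0,0,0],[0,0,0,0,0,0],[0,0,0,0,0,0]]]';python3 st.py; python3 gp.py 0 0 0
```

```text
t: 26.52
tool_pos: [0.5088, -0.246, 0.1155]
orientation: [-0.862, 0.17, -0.377]
force: [0.0, 0.5, -3.5]
opening: 0.0397
t 26.52 p [ 0.5088 -0.246   0.1155] F [ 0.   0.5 -3.5] op 39.7 q [-0.924  0.361  1.594  0.593  1.577 -2.212]
x,y,z axes [ 0.921 -0.39   0.005] [ 0.254  0.59  -0.766] [0.296 0.707 0.643]
to [ 0.5087 -0.2474  0.113 ] [ 0.4  1.  -2.7] [-0.001 -0.001 -0.001]
```

```bash
python3 -m inch '[[[0.4,0,-1,0,0,0],[0,0,-1,0,0,0],[0,0,-0.7,0,0,0],[0,0,0,0,0,0],[0,0,0,0,0,0]]]';python3 st.py; python3 gp.py 0 0 0
```

```text
t: 27.15
tool_pos: [0.5085, -0.248, 0.114]
orientation: [-0.862, 0.17, -0.377]
force: [-0.5, 0.6, -2.0]
opening: 0.0395
t 27.15 p [ 0.5085 -0.248   0.114 ] F [-0.5  0.6 -2. ] op 39.5 q [-0.926  0.366  1.591  0.592  1.577 -2.215]
x,y,z axes [ 0.921 -0.39   0.005] [ 0.254  0.59  -0.766] [0.296 0.707 0.643]
to [ 0.5087 -0.2474  0.113 ] [-0.   1.2 -0.1] [-0.001 -0.001 -0.001]
```

```bash
python3 -m inch '[[[0,0.6,-0.6,0,0,0],[0,0.6,0,0,0,0],[0,0,0,0,0,0],[0,0,0,0,0,0]]]';python3 st.py; python3 gp.py 0 0 0; python3 - <<'E'
from ov import *
from grid import crop
c=optics.read_camera("side"); crop(c["image"],225,110,295,190,7,"pics/i1.png")
E
```

```text
t: 27.65
tool_pos: [0.5089, -0.2478, 0.1132]
orientation: [-0.862, 0.169, -0.377]
force: [1.3, 2.4, 5.3]
opening: 0.0393
t 27.65 p [ 0.5089 -0.2478  0.1132] F [1.3 2.4 5.3] op 39.3 q [-0.926  0.367  1.591  0.593  1.576 -2.216]
x,y,z axes [ 0.921 -0.39   0.006] [ 0.255  0.59  -0.766] [0.295 0.707 0.643]
to [ 0.5087 -0.2474  0.113 ] [-0.3  0.4  0.1] [-0.001 -0.    -0.001]
```

View pics/i1.png

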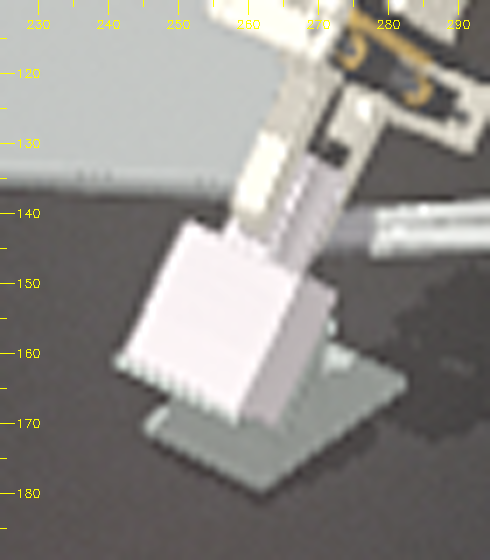

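```bash
python3 -m inch '[[[0,0,0,0,0,0],[0,0,0,0,0,0],[0,0,0,0,0,0]]]' 64 10; python3 st.py; python3 -m inch '[[[0,-25,0,0,0,0],[0,-45,0,0,0,0],[0,-45,0,0,0,0]]]'; python3 -m inch '[[[0,0,0,0,0.187,0],[0,0,0,0,0.187,0],[0,0,0,0,0.187,0],[0,0,0,0,0.187,0],[0,0,0,0,0.187,0],[0,0,0,0,0.187,0],[0,0,0,0,0.187,0],[0,0,0,0,0.187,0]]]' 75;python3 -m inch '[[[0,0,0,0,0.076,0],[0,0,0,0,0,0],[0,0,0,0,0,0],[0,0,0,0,0,0]]]'; python3 st.py; python3 gl.py L 33.2 1.65 0; python3 - <<'E'
from ov import *
overlay("pics/i2.png",(130,80,380,340),2.6,[])
E
```

```text
t: 28.08
tool_pos: [0.5084, -0.248, 0.1123]
orientation: [-0.862, 0.171, -0.377]
force: [-0.3, 0.1, 0.4]
opening: 0.0624
t 28.07 p [ 0.5084 -0.248   0.1123] F [-0.3  0.1  0.4] op 62.4 q [-0.926  0.368  1.592  0.592  1.575 -2.216]
x,y,z axes [ 0.921 -0.391  0.005] [ 0.254  0.59  -0.767] [0.296 0.707 0.642]
t: 28.45
tool_pos: [0.4788, -0.3161, 0.2013]
orientation: [-0.862, 0.171, -0.377]
force: [0.4, -0.2, 0.1]
opening: 0.0637
t: 29.45
tool_pos: [0.4792, -0.3158, 0.2004]
orientation: [-0.417, 1.548, -0.967]
force: [0.4, -0.2, -0.3]
opening: 0.0751
t: 29.95
tool_pos: [0.4793, -0.3157, 0.2006]
orientation: [-0.387, 1.61, -0.99]
force: [-0.1, -0.2, -0.2]
opening: 0.0749
t 29.95 p [ 0.4793 -0.3157  0.2006] F [-0.1 -0.2 -0.2] op 74.9 q [-1.023  0.358  1.431  0.564  1.768 -0.63 ]
x,y,z axes [-0.296 -0.707 -0.642] [ 0.254  0.59  -0.766] [ 0.921 -0.39   0.005]
to [ 0.5135 -0.2352  0.1251] [-18.5 114.1  -0.3] [-0.002 -0.003 -0.   ]
```

View pics/i2.png

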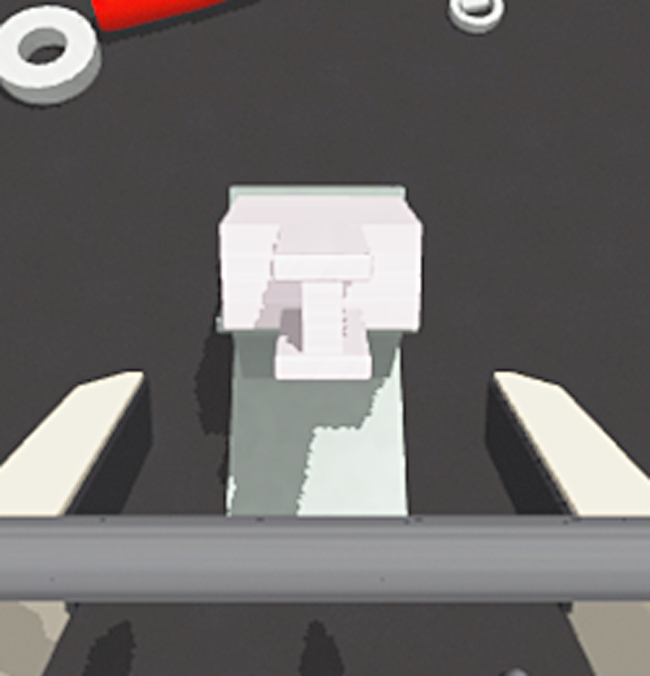

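```bash
python3 -m inch '[[[-9,20,0.5,-0.002,-0.003,0],[-9,20,0.5,0,0,0],[0,37,0.3,0,0,0],[0,37,0,0,0,0],[0,0,0,0,0,0],[0,0,0,0,0,0],[0,0,0,0,0,0]]]' 60; python3 st.py;  python3 gl.py L 32.8 1.65 0; python3 - <<'E'
from ov import *
overlay("pics/i3.png",(130,80,380,340),2.6,[])
E
```

```text
t: 30.88
tool_pos: [0.5151, -0.2373, 0.1262]
orientation: [-0.389, 1.607, -0.99]
force: [-0.4, -0.3, -0.2]
opening: 0.0601
t 30.88 p [ 0.5151 -0.2373  0.1262] F [-0.4 -0.3 -0.2] op 60.1 q [-0.907  0.341  1.597  0.598  1.582 -0.621]
x,y,z axes [-0.294 -0.709 -0.642] [ 0.254  0.589 -0.767] [ 0.922 -0.388  0.007]
to [ 0.5133 -0.2355  0.1248] [ 0.1  1.7 -2.3] [-0.002  0.     0.001]
```

View pics/i3.png

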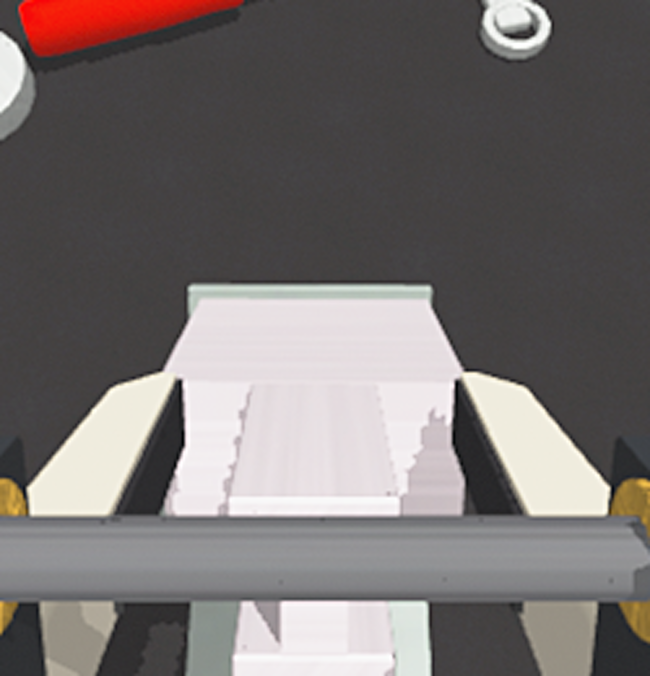

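```bash
python3 -m inch '[[[0,0.8,-0.9,0,0,0],[0,0,0,0,0,0],[0,0,0,0,0,0],[0,0,0,0,0,0]]]' 40 6; python3 st.py; python3 -m inch '[[[0,0,0,0,0,0],[0,0,0,0,0,0],[0,0,0,0,0,0]]]' 24 8; python3 st.py; python3 -m inch '[[[0,0,0,0,0,0],[0,0,0,0,0,0]]]' 24 45; python3 st.py; python3 gl.py L 32.8 1.65 0; python3 - <<'E'
from ov import *
overlay("pics/i4.png",(130,80,380,340),2.6,[])
E
```

```text
t: 31.42
tool_pos: [0.514, -0.2354, 0.1242]
orientation: [-0.389, 1.609, -0.988]
force: [-0.3, -0.0, 0.2]
opening: 0.0405
t 31.43 p [ 0.514  -0.2354  0.1242] F [-0.3 -0.   0.2] op 40.5 q [-0.906  0.341  1.602  0.598  1.58  -0.622]
x,y,z axes [-0.295 -0.708 -0.642] [ 0.253  0.591 -0.766] [ 0.922 -0.388  0.005]
t: 31.8
tool_pos: [0.514, -0.2353, 0.1241]
orientation: [-0.389, 1.609, -0.988]
force: [0.6, 0.1, -0.1]
opening: 0.0299
t 31.8 p [ 0.514  -0.2353  0.1241] F [ 0.6  0.1 -0.1] op 29.9 q [-0.906  0.341  1.602  0.598  1.58  -0.622]
x,y,z axes [-0.294 -0.708 -0.642] [ 0.252  0.591 -0.766] [ 0.922 -0.388  0.005]
t: 32.05
tool_pos: [0.514, -0.2353, 0.1242]
orientation: [-0.389, 1.609, -0.988]
force: [0.9, 1.1, -1.1]
opening: 0.0298
t 32.05 p [ 0.514  -0.2353  0.1242] F [ 0.9  1.1 -1.1] op 29.8 q [-0.906  0.341  1.602  0.598  1.58  -0.623]
x,y,z axes [-0.294 -0.708 -0.642] [ 0.252  0.591 -0.766] [ 0.922 -0.388  0.005]
to [ 0.5133 -0.2355  0.1248] [-0.1 -0.8 -0.5] [ 0.    -0.001 -0.001]
```

View pics/i4.png

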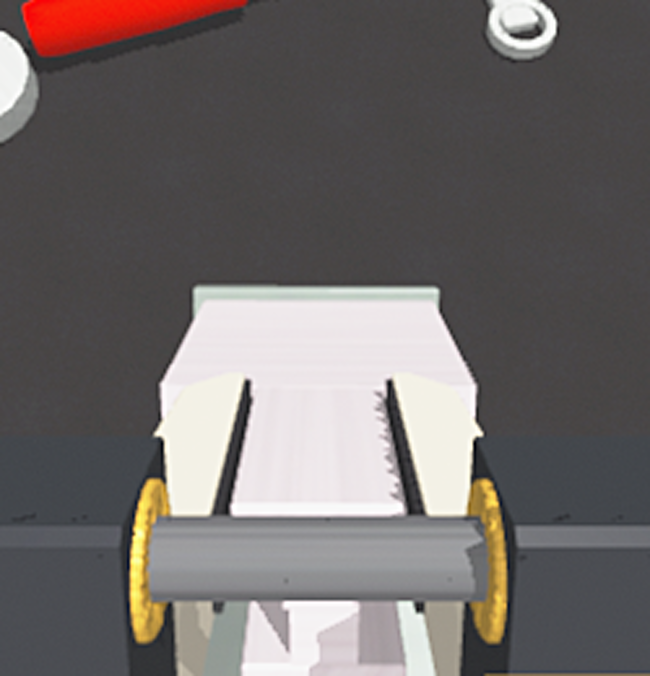

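```bash
python3 -m inch '[[[-2,0,0,0,0,0.006],[-3,0,0,0,0,0.006],[-4,0,0,0,0,0.006],[-6,0,0,0,0,0],[-8,0,0,0,0,0],[-12,0,0,0,0,0],[-16,0,0,0,0,0]]]'; python3 st.py; python3 - <<'E'
from plant import optics
from grid import crop
c=optics.read_camera("side"); crop(c["image"],225,110,295,190,7,"pics/j1.png")
E
```

```text
t: 32.98
tool_pos: [0.5291, -0.1989, 0.1582]
orientation: [-0.374, 1.61, -0.974]
force: [0.3, 0.1, -0.5]
opening: 0.0296
t 32.98 p [ 0.5291 -0.1989  0.1582] F [ 0.3  0.1 -0.5] op 29.6 q [-0.856  0.271  1.627  0.632  1.599 -0.559]
x,y,z axes [-0.29  -0.697 -0.656] [ 0.258  0.604 -0.755] [ 0.922 -0.388  0.005]
```

View pics/j1.png

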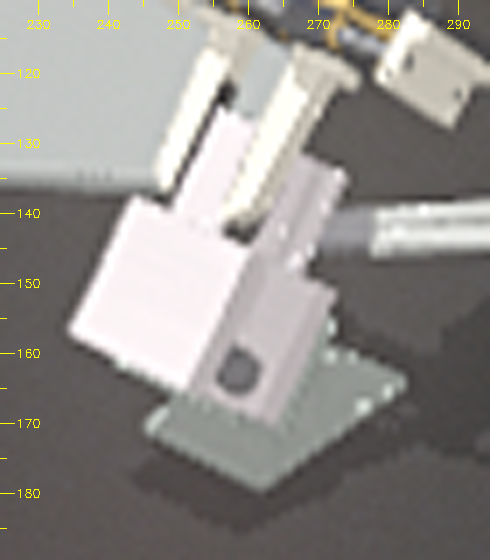

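```bash
python3 -m inch '[[[-20,-10,0,0,0,0],[-26,-38,0,0,0,0],[0,0,0,0,0,0],[0,0,0,0,0,0]]]'; python3 st.py; python3 gl.py S 55 -0.7 0 0 45;  python3 - <<'E'
from plant import optics
from grid import crop
c=optics.read_camera("side"); crop(c["image"],215,90,295,190,6,"pics/j2.png")
c=optics.read_camera("wrist"); crop(c["image"],180,180,330,384,3,"pics/j3.png",10)
E
```

```text
t: 33.52
tool_pos: [0.5298, -0.1966, 0.2245]
orientation: [-0.375, 1.609, -0.975]
force: [0.3, -1.1, -1.4]
opening: 0.0295
t 33.52 p [ 0.5298 -0.1966  0.2245] F [ 0.3 -1.1 -1.4] op 29.5 q [-0.853  0.2    1.582  0.637  1.69  -0.487]
x,y,z axes [-0.29  -0.697 -0.656] [ 0.258  0.603 -0.755] [ 0.922 -0.388  0.005]
to [0.5445 0.1773 0.1915] [-243.4  254.1 -131.7] [ 0.185  0.218 -0.018]
```

View pics/j2.png

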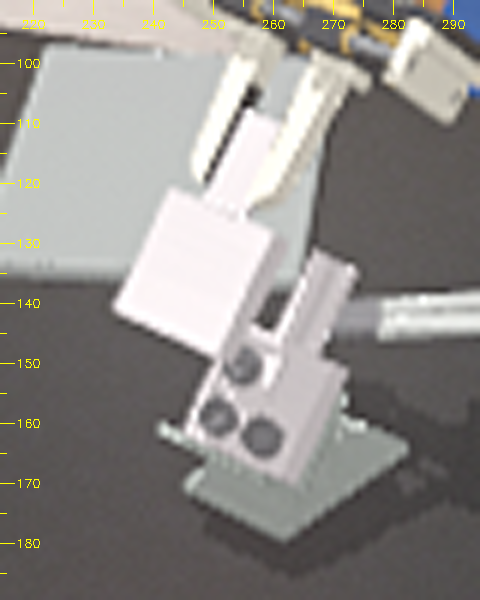

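View pics/j3.png

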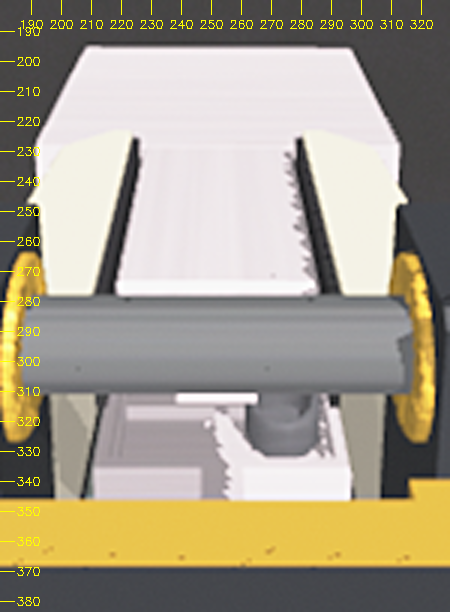

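```bash
python3 -m inch '[[[-34,36,-18,0,0,0],[-35,36,-19,0,0,0],[-35,36,-19,0,0,0],[-35,36,-19,0,0,0],[-35,36,-19,0,0,0],[-35,36,-19,0,0,0],[-34,36,-18,0.092,0.109,0],[0,0,0,0.092,0.109,0]]]'; python3 -m inch '[[[0,0,0,0,0,0],[0,0,0,0,0,0],[0,0,0,0,0,0]]]';python3 st.py; python3 gl.py S 55 -0.7 0 0 0
```

```text
t: 34.62
tool_pos: [0.5422, 0.1788, 0.1903]
orientation: [-0.146, 1.702, -1.184]
force: [-0.0, -0.5, -1.9]
opening: 0.0296
t: 35.0
tool_pos: [0.545, 0.1745, 0.1926]
orientation: [-0.146, 1.698, -1.185]
force: [0.3, -0.3, -0.8]
opening: 0.0297
t 35.0 p [0.545  0.1745 0.1926] F [ 0.3 -0.3 -0.8] op 29.7 q [-0.165 -0.373  2.182  0.715  1.054  0.242]
x,y,z axes [-0.476 -0.585 -0.656] [ 0.415  0.509 -0.754] [ 0.775 -0.632  0.   ]
to [0.5445 0.1773 0.1465] [28.8 36.  -2.2] [ 0.004 -0.002 -0.018]
```

```bash
python3 -m inch '[[[14,18,-1.1,0.004,-0.002,0],[14.8,18,-1.1,0,0,0],[0,0,0,0,0,0],[0,0,0,0,0,0],[0,0,0,0,0,0]]]';python3 st.py; python3 gl.py S -0.4 -0.7 0 0 0;  python3 - <<'E'
from plant import optics
from grid import crop
c=optics.read_camera("side"); crop(c["image"],180,180,260,260,7,"pics/k1.png")
E
```

```text
t: 35.62
tool_pos: [0.545, 0.178, 0.1481]
orientation: [-0.143, 1.691, -1.188]
force: [-0.6, -0.6, -1.7]
opening: 0.0298
t 35.62 p [0.545  0.178  0.1481] F [-0.6 -0.6 -1.7] op 29.8 q [-0.155 -0.316  2.226  0.757  0.966  0.167]
x,y,z axes [-0.473 -0.586 -0.657] [ 0.42   0.506 -0.753] [ 0.774 -0.633  0.006]
to [0.5178 0.1443 0.1109] [57.  -0.4  0. ] [-0.002  0.    -0.019]
```

View pics/k1.png

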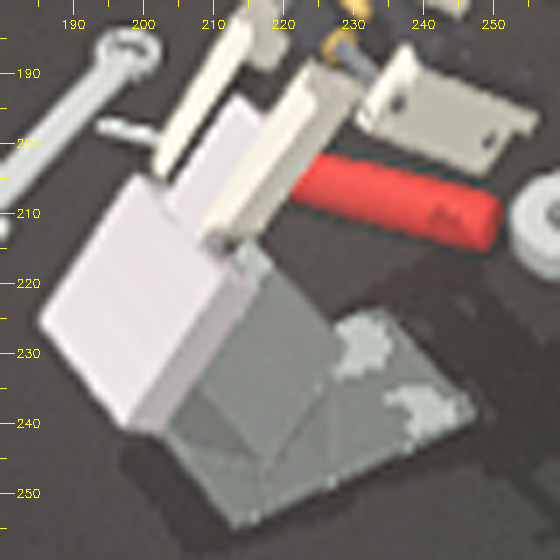

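```bash
python3 -m inch '[[[10,-0.4,0,0,0,0],[14,0,0,0,0,0],[14,0,0,0,0,0],[12,0,0,0,0,0],[0,0,0,0,0,0],[0,0,0,0,0,0],[0,0,0,0,0,0]]]';python3 st.py; python3 gl.py S -0.4 0 0 0 0
```

```text
t: 36.55
tool_pos: [0.5208, 0.1476, 0.1149]
orientation: [-0.142, 1.691, -1.189]
force: [-4.1, -6.5, 7.3]
opening: 0.0295
t 36.55 p [0.5208 0.1476 0.1149] F [-4.1 -6.5  7.3] op 29.5 q [-0.246 -0.334  2.308  0.795  0.98   0.041]
x,y,z axes [-0.474 -0.586 -0.657] [ 0.42   0.505 -0.754] [ 0.774 -0.633  0.007]
to [0.5181 0.1447 0.1103] [ 6.   0.8 -0.2] [-0.003  0.    -0.019]
```

```bash
python3 -m inch '[[[0,-1.5,0,0,0,0],[0,-1.5,0,0,0,0],[0,0,0,0,0,0],[0,0,0,0,0,0]]]';python3 st.py; python3 gl.py S -0.4 0 0 0 0;  python3 - <<'E'
from ov import *
overlay("pics/k2.png",(130,80,380,340),2.6,[])
E
```

```text
t: 37.05
tool_pos: [0.5186, 0.1474, 0.116]
orientation: [-0.144, 1.694, -1.188]
force: [-0.1, 0.9, -1.7]
opening: 0.0295
t 37.05 p [0.5186 0.1474 0.116 ] F [-0.1  0.9 -1.7] op 29.5 q [-0.249 -0.341  2.31   0.791  0.988  0.044]
x,y,z axes [-0.475 -0.586 -0.657] [ 0.418  0.507 -0.754] [ 0.775 -0.632  0.004]
to [0.5181 0.1447 0.1103] [5.6 2.7 1.3] [ 0.    -0.    -0.018]
```

View pics/k2.png

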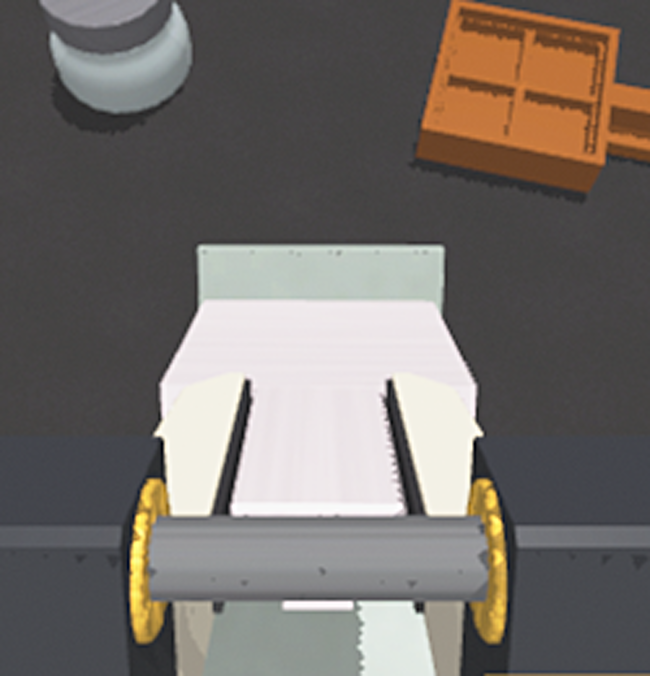

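```bash
python3 -m inch '[[[2,0,0,0,0,0],[2,0,0,0,0,0],[1,0,0,0,0,0],[0,0,0,0,0,0],[0,0,0,0,0,0]]]';python3 st.py; python3 gl.py S -0.4 0 0 0 0
```

```text
t: 37.72
tool_pos: [0.5165, 0.1444, 0.1131]
orientation: [-0.144, 1.693, -1.188]
force: [0.8, -0.2, -1.4]
opening: 0.0299
t 37.73 p [0.5165 0.1444 0.1131] F [ 0.8 -0.2 -1.4] op 29.9 q [-0.258 -0.342  2.317  0.795  0.99   0.031]
x,y,z axes [-0.474 -0.586 -0.657] [ 0.418  0.506 -0.754] [ 0.775 -0.632  0.005]
to [0.5181 0.1447 0.1103] [0.9 2.9 1.1] [-0.    -0.    -0.018]
```

```bash
python3 -m inch '[[[0.7,0,0.8,0,0,0],[0.7,0,0,0,0,0],[0,0,0,0,0,0],[0,0,0,0,0,0]]]';python3 st.py; python3 gl.py S -0.4 0 0 0 0
```

```text
t: 38.22
tool_pos: [0.5167, 0.1431, 0.1124]
orientation: [-0.144, 1.693, -1.188]
force: [1.7, 1.1, -0.2]
opening: 0.0298
t 38.23 p [0.5167 0.1431 0.1124] F [ 1.7  1.1 -0.2] op 29.8 q [-0.262 -0.34   2.316  0.796  0.99   0.026]
x,y,z axes [-0.474 -0.586 -0.657] [ 0.418  0.507 -0.754] [ 0.775 -0.632  0.005]
to [0.5181 0.1447 0.1103] [-0.2  3.   0.1] [-0.001 -0.    -0.019]
```

```bash
python3 -m inch '[[[0.5,0.7,0,0,0,0],[0,0.7,0,0,0,0],[0,0,0,0,0,0]]]';python3 st.py; python3 gl.py S -0.4 0 0 0 0; python3 -m inch '[[[0,0.7,0,0,0,0],[0,0.7,0,0,0,0],[0,0,0,0,0,0],[0,0,0,0,0,0]]]';python3 st.py; python3 gl.py S -0.4 0 0 0 0;python3 - <<'E'
from ov import *
overlay("pics/k3.png",(130,80,380,340),2.6,[])
from grid import crop
c=optics.read_camera("side"); crop(c["image"],180,180,260,260,7,"pics/k4.png")
E
```

```text
t: 38.6
tool_pos: [0.5174, 0.1435, 0.1114]
orientation: [-0.143, 1.692, -1.188]
force: [2.1, 2.1, 4.6]
opening: 0.0297
t 38.6 p [0.5174 0.1435 0.1114] F [2.1 2.1 4.6] op 29.7 q [-0.26  -0.336  2.316  0.798  0.986  0.024]
x,y,z axes [-0.474 -0.586 -0.657] [ 0.419  0.506 -0.754] [ 0.774 -0.633  0.006]
to [0.5181 0.1447 0.1103] [-0.3  1.7 -0.2] [-0.001  0.    -0.019]
t: 39.1
tool_pos: [0.518, 0.1439, 0.1109]
orientation: [-0.143, 1.692, -1.188]
force: [-4.9, -4.0, 12.3]
opening: 0.0296
t 39.1 p [0.518  0.1439 0.1109] F [-4.9 -4.  12.3] op 29.6 q [-0.259 -0.333  2.315  0.799  0.984  0.023]
x,y,z axes [-0.473 -0.586 -0.657] [ 0.419  0.506 -0.754] [ 0.775 -0.632  0.006]
to [0.5181 0.1447 0.1103] [-0.2  0.8 -0.4] [-0.001  0.001 -0.019]
```

View pics/k3.png

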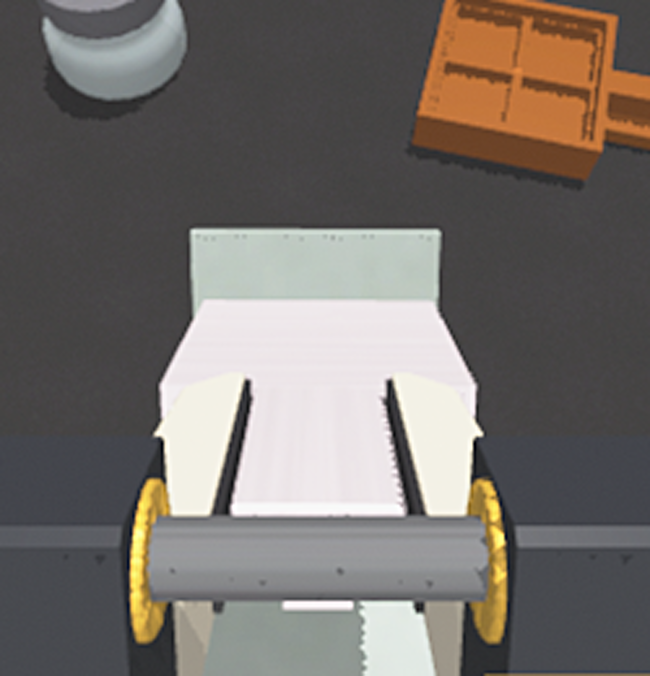

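View pics/k4.png

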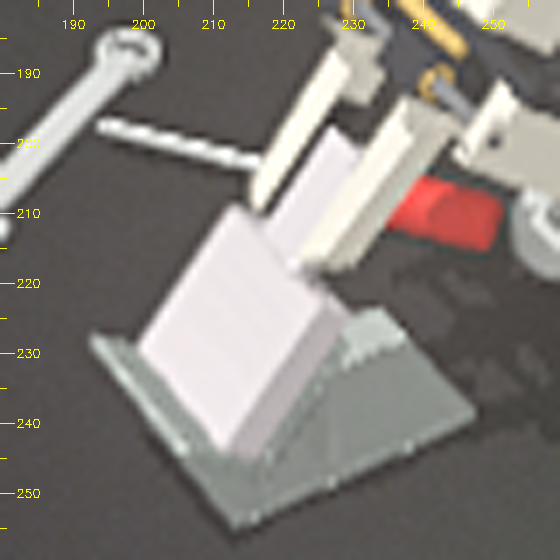

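```bash
python3 -m inch '[[[0,0,0,0,0,0],[0,0,0,0,0,0],[0,0,0,0,0,0],[0,0,0,0,0,0]]]' 56 10; python3 st.py; python3 -m inch '[[[0,-15,0,0,0,0],[0,-35,0,0,0,0],[0,-45,0,0,0,0],[0,0,0,0,0,0],[0,0,0,0,0,0]]]' 70;  python3 - <<'E'
from ov import *
overlay("pics/l1.png",(130,80,380,340),2.6,[])
from grid import crop
c=optics.read_camera("side"); crop(c["image"],180,120,300,260,4.2,"pics/l2.png",10)
E
```

```text
t: 39.7
tool_pos: [0.5171, 0.1442, 0.1093]
orientation: [-0.145, 1.694, -1.188]
force: [-0.2, 0.2, 0.0]
opening: 0.0553
t 39.7 p [0.5171 0.1442 0.1093] F [-0.2  0.2  0. ] op 55.3 q [-0.258 -0.331  2.316  0.799  0.983  0.023]
x,y,z axes [-0.475 -0.586 -0.656] [ 0.418  0.506 -0.754] [ 0.775 -0.632  0.004]
t: 40.33
tool_pos: [0.4777, 0.096, 0.1809]
orientation: [-0.144, 1.693, -1.189]
force: [-0.4, -0.4, -0.1]
opening: 0.0698
```

View pics/l1.png

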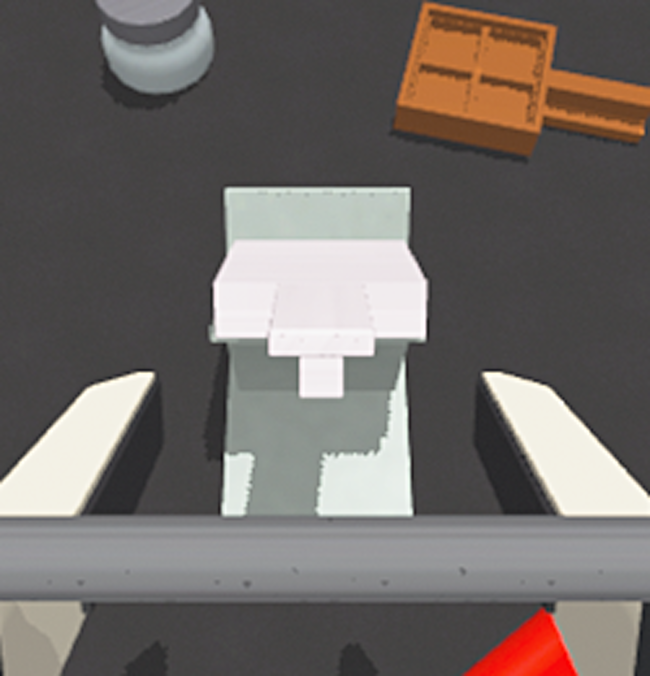

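View pics/l2.png

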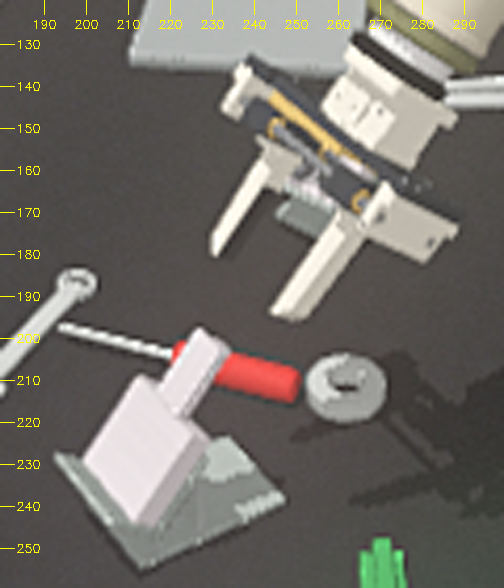

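```bash
python3 -m inch '[[[-10,-43,10,0,0,0],[-10,-43,10,0,0,0],[-20,-43,10,0,0,0],[-20,-30,0,0,0,0],[0,0,0,0,0,0],[0,0,0,0,0,0]]]'; python3 st.py; python3 - <<'E'
from plant import optics
from grid import crop
import cv2
c=optics.read_camera("side"); crop(c["image"],225,120,295,190,8,"pics/m1.png",10); cv2.imwrite("pics/m0.png",c["image"])
c=optics.read_camera("top"); cv2.imwrite("pics/m2.png",c["image"])
E
```

```text
t: 41.18
tool_pos: [0.4627, 0.0323, 0.3391]
orientation: [-0.145, 1.696, -1.187]
force: [-0.1, 0.5, -0.9]
opening: 0.0698
t 41.17 p [0.4627 0.0323 0.3391] F [-0.1  0.5 -0.9] op 69.8 q [-0.614 -0.621  2.082  0.714  1.607  0.123]
x,y,z axes [-0.476 -0.586 -0.656] [ 0.416  0.508 -0.754] [ 0.775 -0.632  0.002]
```

View pics/m1.png

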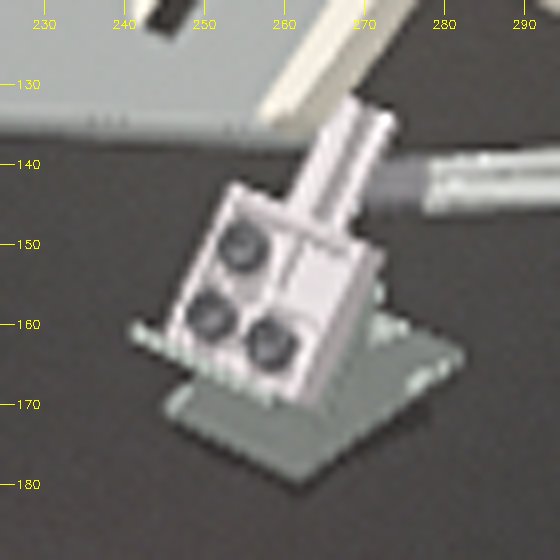

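View pics/m0.png

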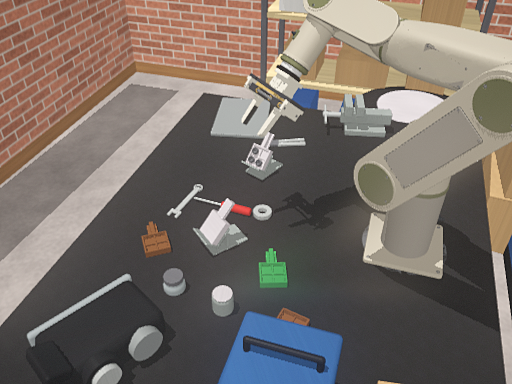

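View pics/m2.png

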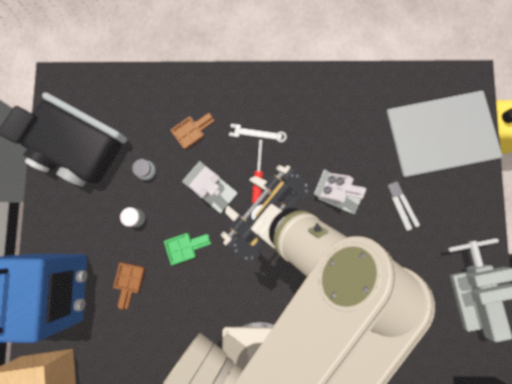

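```bash
python3 - <<'E'
import cv2,pickle,numpy as np
a=pickle.load(open("cs.pkl","rb"))
for n,f in(("side","pics/m0.png"),("top","pics/m2.png")):
    A=cv2.cvtColor(a[n]["image"],6).astype(np.float32);B=cv2.cvtColor(cv2.imread(f),6).astype(np.float32)
    for nm,(x0,y0,x1,y1) in {"side":{"spare tray":(195,196,235,250),"screwdriver":(222,200,252,216),"bearing":(252,203,274,222),"wrench":(165,180,205,220),"jar":(160,265,190,297),"can":(208,283,238,318),"pliers":(276,135,308,150)},"top":{"spare tray":(180,160,216,205),"wrench":(225,120,290,145),"jar":(130,157,158,184),"can":(117,203,148,232),"pliers":(385,178,422,232)}}[n].items():
        p,q=A[y0:y1,x0:x1],B[y0:y1,x0:x1]; print(n,nm,cv2.phaseCorrelate(p,q,cv2.createHanningWindow((x1-x0,y1-y0),cv2.CV_32F)),np.abs(p-q).mean().round(1))
E
```

```text
side spare tray ((-0.10048480519762748, -0.07289031891955844), 1.0823500675183755) 7.0
side screwdriver ((0.020553992968981305, 0.014061956985287338), 0.9831304123004277) 3.8
side bearing ((-0.027461349181979955, -0.0007913940088108973), 0.9988805609444777) 16.8
side wrench ((-0.004114151126362486, -0.014609068741453513), 0.9925986310839653) 5.3
side jar ((0.08996263584600861, 0.06308087956911557), 0.9794051324327787) 6.3
side can ((0.034816662954998634, 0.06343409829293734), 0.9917425242839036) 17.1
side pliers ((-0.012807018957719407, 0.45862591893223836), 0.9840737727781137) 6.0
top spare tray ((0.1366387354705232, 0.27689398957389955), 0.9676648493166323) 0.9
top wrench ((-0.011565619253794068, 0.5607406077941803), 0.9161480408244663) 1.8
top jar ((-0.0301431875481164, 0.4504003825841707), 0.8375211274182355) 1.7
top can ((-0.0794519892820702, -0.12481682068327338), 1.009361931681633) 1.5
top pliers ((0.14804269217577115, -0.04147451845192052), 0.9740434946837249) 1.8
```

```bash
python3 -c "
from plant import robot
print(robot.close_job())"
```

```text
the job is handed in; nothing more can be done
None
```

The three buckets now lie hollow side up in the spare tray on the loaded stand. The emptied tray is face down on the other stand with its edge against the lip. I handed the job in at about 41 s of the 72 s allowed; `close_job` reports no verdict.

**What I did**
- I centred the loaded tray with a light grip on its handle. The first closing had pushed it about 3 mm sideways, so I moved it back.
- I capped it with the spare tray, pinched both handles together at 40 mm and turned the pair 180° in the air. I set it back down until it pressed on the slope.
- I then lifted off the top tray and seated it on the spare stand. It touched that lip a few millimetres above the slope with about 12 N, so I moved it back uphill, lowered it onto the slope and slid it to the lip.

**Last checks**
- **Buckets:** the side view shows all three in their pockets with dark hollows facing out, at about pixels (254,150), (251,159) and (258,162).
- **Emptied tray:** it is within about 0.3 px of where the spare tray first lay, in both the side and top views.
- **Other things on the bench:** those I compared (screwdriver, bearing, wrench, jar, can, pliers) matched the first pictures within 0.1 px, apart from single shifts of about 0.5 px for the pliers, wrench and jar. The other camera showed no shift for any of those three, so I take them as noise.
- **Robot:** it was clear of everything, with about 1 N on the wrist. The highest force reading I saw was about 14 N.

**Remaining disagreement:** the pair sat about 1.3 mm off the loaded stand's centre line when set back, and I left it there. The fixed cameras also disagreed with the wrist camera by about 5 mm on the stand positions; I trusted the wrist camera and contact.

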